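# Open the charging cradle and put the car fob on charge

## Task

Put the car fob on charge: press the cradle's orange release tab all the way in, swing the green cover up by its freed end out of its frame (a good tilt while the other end is still in its slot, then draw it out), and lay it flat in the glass tray, outer face up. Then lay the fob flat in the cradle's pocket, buttons up. Set both down rather than dropping them, and leave the other things on the shelf where they are.

Things in the scene. Friction and masses are not known exactly. Their poses are not given: they have to be found in the camera images.
- cradle: cream charging cradle, fixed, 173 mm long (x, -100 to 73 mm) plus the tab, 110 wide (y). Origin on the shelf under the pocket's centre; x points from the slot end to the tab end (nearer the robot). Base top at 16 mm, ledges under the cover 38, walls 45, slot lip 49.5. Side walls stand only at the corners (|x| 30 to 66, out to |y| 50): at mid-length both sides are open down to the base for fingers that hold the fob by its sides
- pocket (a point): centre of the floor of the cradle's charging pocket (copper ring, under the cover), 16 mm above the shelf; axes as the cradle. Pocket 92 mm long (x), 52 wide (y), walls up to 22 mm above its floor; the fob lies in it lengthwise, either end first
- slot (a point): middle of the slot at the cradle's slot end, 70 mm from the pocket centre towards the cradle's -x, 41 mm above the shelf; axes as the cradle. The lip over it ends at 67 mm, its underside 43.5 mm above the shelf. The cover's tongues reach about 9 mm under this lip, and the cover swings about the lip's edge (67 mm, 42 mm high)
- tab (a joint): release tab, a rocker about the cradle's y axis, pivot 61 mm from the pocket centre (+x), 20 mm up. 0 to 0.06 rad at the start, nose hooked over the cover's edge; 0.5 fully down. Takes 3 to 7 N at the paddle, stays where left (friction, no spring). From 0.25 the nose is clear of the cover; near 0.5 its inner end lifts the cover's edge about 3 mm and keeps it there
- tab_pad (a point): pressing point on top of the tab's orange paddle, at the start about 38 mm above the shelf and 101 mm from the pocket centre (+x of the cradle). The paddle reaches 12 mm beyond it (+x), 18 mm before it to the tab's upright part, and is 44 mm wide (y); free above. Pressed fully, this point goes down about 21 mm and 4 mm outwards, and the top slopes outwards
- cover_grip (a point): centre of the grip rib on the sage green snap-in cover (loose, about 80 g). Rib 55 mm long (cover's x), 14 wide (y), 20 tall, on the outer face. Plate 130 x 70 x 6 mm: its middle is 22 mm from here towards -x, its underside (white inner face) 16 mm below. At the start axes as the cradle, the rib nearer the tab; z points out of the outer face
- cover_tongue (a point): between the two tongues at the cover's slot end, 92 mm from the grip centre towards -x of the cover, 1.5 mm above the inner face; axes as the cover. Each tongue is 3 mm thick and reaches 11 mm beyond the plate
- tray_in (a point): centre of the inner floor of the loose glass tray, 4 mm above the shelf; z up. Tray 190 mm (x) by 130 mm (y) outside, walls 4 mm thick, 16 mm tall from the shelf; the cover lies flat in it only lengthwise, either end first. It stands left or right of the cradle, the fob on the other side
- fob_center (a point): centre of the black car fob (loose, about 70 g), 80 mm (x) by 44 (y) by 18 tall, lying on the shelf; z points out of its button face, which is up at the start
- coin_cup: stainless steel coin cup, open, 72 mm wide at the rim, 60 mm tall. Origin under its middle. Bystander, loose
- blue_box: translucent blue plastic box 70 x 90 x 45 mm with a 48 mm wide, 16 mm tall twist cap on top (61 mm tall in all). Origin under its middle. Bystander, loose
- glasses_case: brown glasses case, 58 x 155 (along its y) x 40 mm tall. Origin under its middle. Bystander, loose
- torch: dark grey flat torch lying down, 30 x 125 (along its y) x 26 mm tall. Origin under its middle. Bystander, loose
- tin: round brass tin, 64 mm wide, 24 mm tall. Origin under its middle. Bystander, loose
- cover: the cover itself, the same loose thing as cover_grip: origin in the middle of the plate's inner face (underside), x towards the rib and tab end, z out of the outer face
- fob: the fob itself, the same loose thing as fob_center: origin in the middle of its underside, 9 mm below the centre
There are look-alikes about, which are no part of the job. Of the things that look like the cover, the smallest one is meant.

How it is judged:
By the outcome, as a careful person would: the job done as asked, in the order asked, and still so for the second after the job is handed in, with the robot touching nothing.
It also fails if it takes over 67 s, if anything falls off the work surface, if the arm or the gripper's body presses on something with over 40 N, if the wrist force passes 120 N, or if a joint passes its speed limit or range.

## Robot

A 6-joint arm with a two-finger parallel gripper is mounted at the origin on the work surface. World frame = base frame: x ahead of the robot, y to its left, z up, the work surface at z = 0. Lengths are in mm, angles in degrees, forces in N, time in s.
With the tool pointing down it reaches from about 300 to 850 mm from the base axis. Payload 4.2 kg.
Tool frame: the origin (TCP) lies midway between the tips of the shut fingers; the grasp point (between the pads) lies 19 mm behind it; x points along the fingers, y is the direction in which the jaws open and shut, and the axes are right-handed (so a half turn about x gives the same grasp; the last joint's range is limited). The gripper opens to 91 mm and grips with 3 to 60 N. Pads are 32 mm wide; open, the fingers measure 118 mm over their backs; the gripper's body (76 mm by 178 mm) begins 60 mm behind the grasp point.
Start: joints at [67.38, 18.312, 89.639, -0, 72.044, -1.146], TCP at [210.504, 535.102, 190.476] pointing down, gripper open.
Joint ranges: [-177.97, 177.97], [-48.28, 115.42], [12.27, 149.76], [-77.06, 257.06], [2.81, 150.46], [-146.56, 146.56]. Speed limits (degrees/s): [147.25, 147.25, 180, 180, 180, 180].

## Interface

Orientations are given as [roll, pitch, yaw] about the fixed x, y, z axes, in that order (R = Rz(yaw) Ry(pitch) Rx(roll)).
In Python, from workcell import * gives the robot as it stands.
- The arm moves only by the shell command python3 -m handwheel 'ROWS' [FORCE]. ROWS is a JSON object of lists of equal length, an entry for each row: "gripper": the closure, from 0 (fully open) to 1 (shut); "offset": the shift along the tool's x, y, z in mm, a list of three; "rot": the turn, a rotation vector about the tool's x, y, z in degrees, a list of three. A call has 1 to 5 rows; each row is the pose to reach, as a shift and turn from the pose commanded when the call began, along the tool's axes at that moment; what a row does not reach only later rows make up. A row lasts 1/12 s, in which the tool goes at most 41.7 mm and 7.16 degrees, less where a joint would pass 70% of its speed; a pose out of reach is approached as far as the arm can. A call with a gripper value outside its range is refused whole. The fingers move at their own pace and stop on an object; FORCE is the grip in N (left out, the last holds). Time passes only in rows, so rows that repeat a pose let the fingers close. It gives the time, the measured TCP pose, the force and the opening at its end, in the units of the state.
- state(): the state, without advancing time (a new reading comes with each control period).
- grab_frame(name): name is "scene" or "top" or "wrist"; returns the picture (400x640x3 uint8, red, green, blue); there is no depth.
- camera_params(name): a dict with "fx", "fy", "cx", "cy" (pixels), "k1" (the pictures are not rectified: a ray, as slopes to the right and down, at radius r is drawn at 1 + k1 r^2 times it, then the intrinsics apply), "position" and "attitude" of the camera in the world; the wrist camera has in their place "hand_eye" (4x4, takes a point from camera to tool coordinates, whose origin is the TCP and whose axes are the tool frame's). Camera axes: x right, y up, looking along -z (the intrinsics and any distortion apply to the point x, -y, -z); pixel columns grow to the right and rows downward; lengths in mm; the calibration is good to about 2 mm. A picture is of the moment at which its call begins: read the wrist's pose just before it. camera_params takes no time and is no camera call.
- job_done(): hands the job in, once; it reports no verdict.
The state is a dict: "time_s": time; "qpos": joint angles; "qvel": joint speeds; "effort": joint torques, N m; "ee_pos": TCP position; "ee_rot": TCP orientation; "force": force on the tool from outside, world axes, zero at the start; "torque": the same for the moment, N m; "gripper_width": finger opening in mm.
Only numpy, scipy, OpenCV 4.12 (cv2) and the standard library are available. Lean on these libraries where they do the work, as an engineer would, in place of code of your own. Each camera call takes 0.05 s, during which the arm holds its last target.

## Working session

There is one attempt and no reset: what is moved stays moved. The work goes in short steps, Python scripts to look and compute and a shell command to move; the robot and the scene stay as the last step left them, time stands still between calls to the robot, and variables do not carry over. Pictures are saved under pics/ and viewed, and the job is handed in when it is done.

```bash
mkdir -p pics; ls
python3 - <<'E'
from workcell import *
import cv2
print(state())
for n in ("scene","top","wrist"):
    print(n,camera_params(n))
    cv2.imwrite(f"pics/{n}0.png",grab_frame(n)[:,:,::-1])
E
```

```text
pics
{'time_s': 0.0, 'qpos': array([ 6.73796446e+01,  1.83543569e+01,  8.97070130e+01, -8.36927342e-04,
        7.20432804e+01, -1.14514698e+00]), 'qvel': array([ 0.00572409,  0.07305642, -0.02590646, -0.02218245,  0.0301895 ,
       -0.01897572]), 'effort': array([ 1.98795322e-03, -4.12480187e+01, -2.31980073e+01,  7.28950510e-02,
        4.59546433e-02, -1.35518185e-04]), 'ee_pos': array([210.29268982, 534.57669679, 189.58898122]), 'ee_rot': array([ -90.70951814,   89.89534666, -112.18446782]), 'force': array([0.43383797, 0.98547944, 0.04882073]), 'torque': array([0.01609424, 0.02083345, 0.01151844]), 'gripper_width': 91.244235614432}
scene {'fx': 445.7453340416415, 'fy': 445.7453340416415, 'cx': 316.17423281344026, 'cy': 209.15766257719244, 'k1': -0.10129318164999235, 'position': array([1137.26405293, -123.72589515, 1007.83015015]), 'attitude': array([33.00063873,  0.85516477, 74.57526956])}
top {'fx': 363.19676708420786, 'fy': 363.19676708420786, 'cx': 320.6631113340829, 'cy': 198.12529004092036, 'k1': -0.03133035396905467, 'position': array([419.70903759,  25.71165432, 900.93218775]), 'attitude': array([  8.67463195,  -1.15899617, -88.64515115])}
wrist {'fx': 281.5254803497975, 'fy': 281.5254803497975, 'cx': 313.8261635939381, 'cy': 199.41009582678547, 'k1': -0.02499377522339148, 'hand_eye': array([[-3.40313032e-04,  2.87874347e-01, -9.57668129e-01,
        -1.94767431e+02],
       [ 9.99999352e-01,  1.13866066e-03, -1.30751124e-05,
         1.67342017e-01],
       [ 1.08669503e-03, -9.57667512e-01, -2.87874548e-01,
        -8.13608431e+01],
       [ 0.00000000e+00,  0.00000000e+00,  0.00000000e+00,
         1.00000000e+00]])}
```

View pics/top0.png

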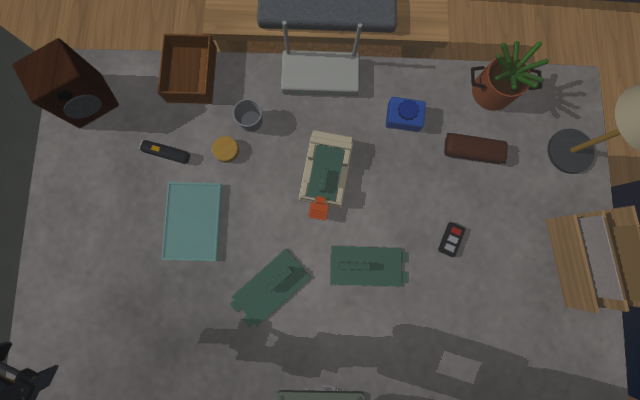

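View pics/scene0.png

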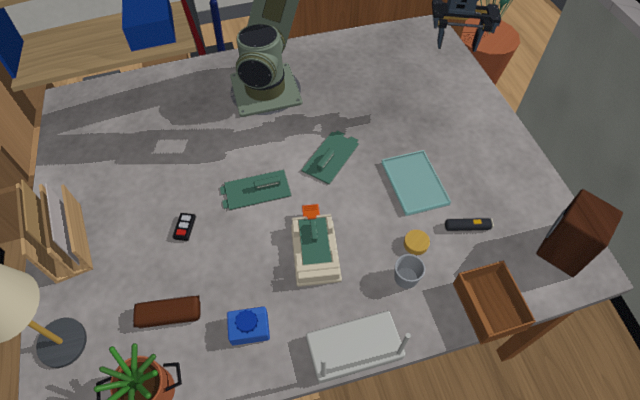

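View pics/wrist0.png

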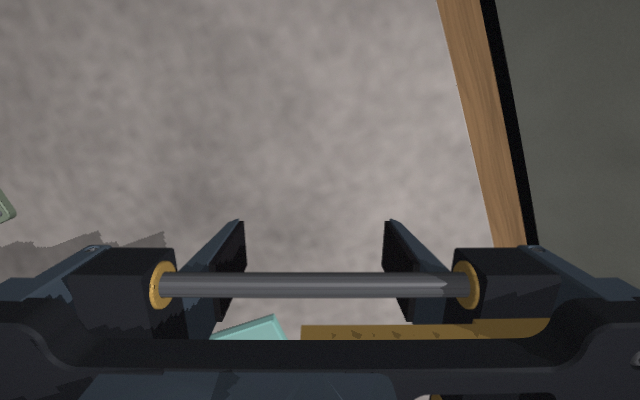

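```bash
cat > h.py <<'E'
import numpy as np, cv2
from scipy.spatial.transform import Rotation as R
from workcell import *
def pose(n,st=None):
    p=camera_params(n)
    if n=="wrist":
        T=np.eye(4);T[:3,:3]=R.from_euler('xyz',st['ee_rot'],degrees=True).as_matrix();T[:3,3]=st['ee_pos']
        T=T@p['hand_eye'];return p,T[:3,:3],T[:3,3]
    return p,R.from_euler('xyz',p['attitude'],degrees=True).as_matrix(),p['position']
def ray(n,u,v,st=None):
    p,M,c=pose(n,st)
    x,y=(u-p['cx'])/p['fx'],(v-p['cy'])/p['fy']
    a,b=x,y
    for _ in range(20):
        s=1+p['k1']*(a*a+b*b);a,b=x/s,y/s
    return c,M@np.array([a,-b,-1.])
def w(n,u,v,z,st=None):
    c,d=ray(n,u,v,st);return (c+d*(z-c[2])/d[2]).round(1)
def proj(n,P,st=None):
    p,M,c=pose(n,st);q=M.T@(np.asarray(P,float)-c);x,y=q[0]/-q[2],-q[1]/-q[2];s=1+p['k1']*(x*x+y*y)
    return np.array([p['fx']*x*s+p['cx'],p['fy']*y*s+p['cy']]).round(1)
def tri(obs,st=None):
    A=np.zeros((3,3));b=np.zeros(3)
    for n,u,v in obs:
        c,d=ray(n,u,v,st);d/=np.linalg.norm(d);Q=np.eye(3)-np.outer(d,d);A+=Q;b+=Q@c
    return np.linalg.solve(A,b)
def crop(src,x0,y0,x1,y1,k,out):
    im=cv2.imread(src)[y0:y1,x0:x1];im=cv2.resize(im,None,fx=k,fy=k,interpolation=cv2.INTER_CUBIC)
    for x in range((x0+9)//10*10,x1,10):
        cv2.putText(im,str(x),(int((x-x0)*k),10),0,.35,(255,255,255),1);cv2.line(im,(int((x-x0+.5)*k),12),(int((x-x0+.5)*k),18),(255,255,255),1)
    for y in range((y0+9)//10*10,y1,10):
        cv2.putText(im,str(y),(0,int((y-y0)*k)+5),0,.35,(255,255,255),1);cv2.line(im,(24,int((y-y0+.5)*k)),(30,int((y-y0+.5)*k)),(255,255,255),1)
    cv2.imwrite(out,im)
def snap(n,out):
    st=state();f=grab_frame(n);cv2.imwrite(out,f[:,:,::-1]);return st
E
python3 - <<'E'
from h import *
crop("pics/top0.png",285,120,365,230,5,"pics/t_cr.png")
crop("pics/scene0.png",280,195,350,295,6,"pics/s_cr.png")
crop("pics/top0.png",155,175,230,270,6,"pics/t_tr.png")
crop("pics/top0.png",430,215,475,265,10,"pics/t_fo.png")
crop("pics/scene0.png",165,205,205,245,12,"pics/s_fo.png")
E
```

```text
(no output)
```

View pics/t_cr.png

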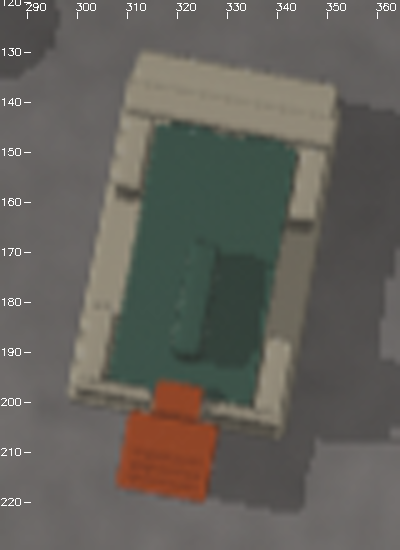

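View pics/s_cr.png

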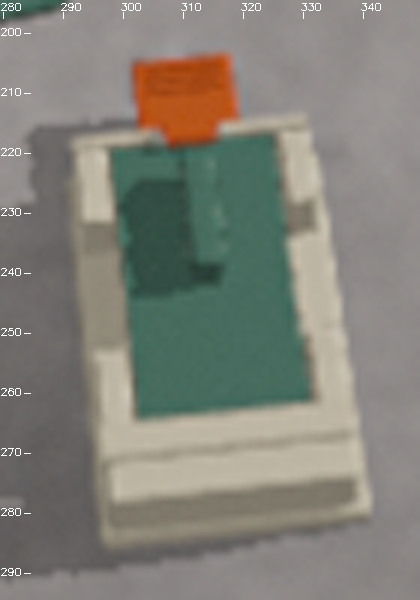

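View pics/t_tr.png

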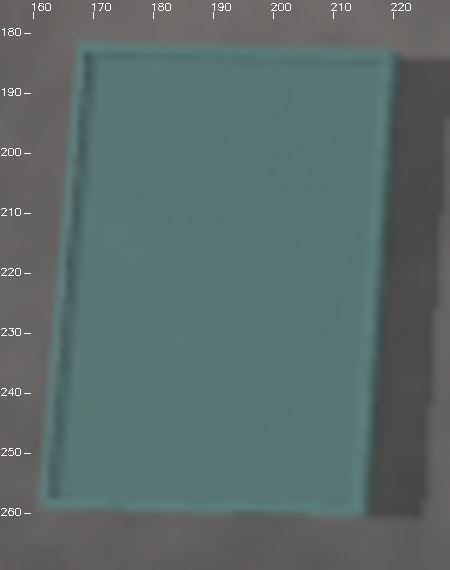

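View pics/t_fo.png

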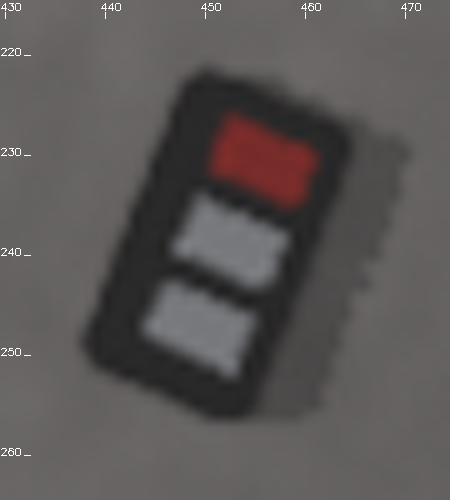

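View pics/s_fo.png

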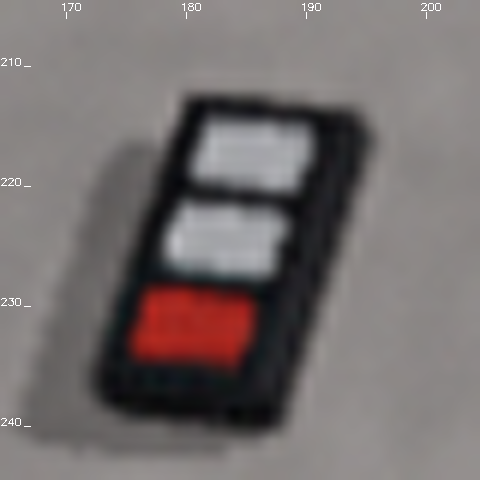

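```bash
cat > fit.py <<'E'
from h import *
from scipy.optimize import least_squares
def fit(obs,x0,st=None):
    # obs: (cam,u,v,local xyz)
    def f(q):
        c,s=np.cos(q[2]),np.sin(q[2]);r=[]
        for n,u,v,l in obs:
            P=[q[0]+c*l[0]-s*l[1],q[1]+s*l[0]+c*l[1],l[2]];r+=list(proj(n,P,st)-[u,v])
        return np.array(r)
    import h
    o=least_squares(f,x0,diff_step=1e-3,x_scale=[100,100,1]);return o.x[:2].round(1),np.degrees(o.x[2]).round(2),o.fun.reshape(-1,2).round(1).tolist()
E
sed -i "s/p\['cy'\]\]).round(1)/p['cy']])/" h.py
python3 - <<'E'
from fit import *
ob=[("top",314.5,143.9,(-67,-35,47)),("top",344.5,149.5,(-67,35,47)),("top",305,196.5,(65,-35,44)),("top",335.5,200.9,(65,35,44)),("top",307.9,216.5,(113,-22,38)),("top",325.9,219.9,(113,22,38)),
("scene",331.7,261.5,(-67,-35,47)),("scene",302,264.3,(-67,35,47)),("scene",325.6,217.4,(65,-35,44)),("scene",298,219.5,(65,35,44)),("scene",302,205,(113,22,38)),("scene",318.4,203.8,(113,-22,38))]
print(fit(ob,[500,50,3.0]))
print(fit(ob[:6],[500,50,3.0]))
print(fit(ob[6:],[500,50,3.0]))
pts=[(167.8,182),(220.7,183.2),(215.3,260.3),(161.2,259)]
P=np.array([w("top",u,v,16) for u,v in pts]);print("tray",P,P.mean(0),P[0]-P[3],P[1]-P[2])
pts=[(449,221.5),(464.7,227.5),(454,256),(438,249.5)]
P=np.array([w("top",u,v,18) for u,v in pts]);print("fob",P,P.mean(0),P[0]-P[3],P[1]-P[2])
pts=[(180.5,212.5),(194,214),(187,240),(172,237.5)]
P=np.array([w("scene",u,v,18) for u,v in pts]);print("fob",P,P.mean(0),P[0]-P[3],P[1]-P[2])
for n,u,v,z in [("tin",225,149,24),("cup",248,115,60),("torch",165,151,26),("box",406,113,45),("case",476,148,40),("cov1",367,266,10),("cov2",271,288,10)]: print(n,w("top",u,v,z))
E
```

```text
(array([614.7,   1.5]), np.float64(170.86), [[1.8, -1.1], [0.1, -1.5], [1.1, -0.9], [-0.6, 0.0], [-0.2, 0.0], [-0.0, -0.0], [0.4, 0.1], [1.0, 0.4], [-0.1, -1.6], [0.2, -0.9], [-0.4, -1.2], [-0.1, -1.7]])
(array([613.4,   2.7]), np.float64(171.51), [[0.9, -0.5], [-0.8, -1.2], [0.8, -0.2], [-0.8, 0.5], [-0.2, 0.7], [-0.0, 0.5]])
(array([6.166e+02, 1.000e-01]), np.float64(170.2), [[-0.2, 1.1], [0.3, 1.1], [-0.1, -0.7], [0.1, -0.3], [-0.2, -0.6], [0.1, -0.9]])
tray [[585.4 390.2  16. ]
 [585.9 259.   16. ]
 [397.7 260.   16. ]
 [397.2 390.   16. ]] [491.55 324.8   16.  ] [188.2   0.2   0. ] [188.2  -1.    0. ]
fob [[ 505.1 -306.4   18. ]
 [ 491.2 -345.3   18. ]
 [ 421.2 -316.4   18. ]
 [ 436.1 -277.4   18. ]] [ 463.4   -311.375   18.   ] [ 69. -29.   0.] [ 70.  -28.9   0. ]
fob [[ 423.9 -318.8   18. ]
 [ 438.8 -283.9   18. ]
 [ 513.3 -311.2   18. ]
 [ 495.2 -348.6   18. ]] [ 467.8   -315.625   18.   ] [-71.3  29.8   0. ] [-74.5  27.3   0. ]
tin [671.1 252.   24. ]
cup [747.5 192.7  60. ]
torch [661.5 400.   26. ]
box [ 771.1 -196.3   45. ]
case [ 687.9 -372.1   40. ]
cov1 [ 392.7 -105.3   10. ]
cov2 [335.6 124.5  10. ]
```

```bash
cat > go.py <<'E'
from h import *
def T0(st):
    return R.from_euler('xyz',st['ee_rot'],degrees=True),np.array(st['ee_pos'])
# plan: target pos (mm), R -> offset,rotvec in tool axes
def rel(st,pos,Rt=None):
    r,p=T0(st);o=r.inv().apply(np.asarray(pos)-p)
    rv=(r.inv()*Rt).as_rotvec(degrees=True) if Rt is not None else None
    return o.round(1),(None if rv is None else rv.round(2))
def Rtool(yaw_y,tilt=0):
    """tool down, tool y axis at world yaw yaw_y; tilt deg about tool y"""
    a=np.radians(yaw_y);y=np.array([np.cos(a),np.sin(a),0]);x=np.array([0,0,-1.]);z=np.cross(x,y)
    return R.from_matrix(np.column_stack([x,y,z]))*R.from_rotvec([0,tilt,0],degrees=True)
E
python3 - <<'E'
from go import *
st=state();r,p=T0(st);print(r.as_matrix().round(3))
c=np.array([614.5,1.5]);a=np.radians(170.9);ux=np.array([np.cos(a),np.sin(a)]);uy=np.array([-ux[1],ux[0]])
tp=c+101*ux;print("pad",tp, "rib",c+22*ux)
for yy in (80.9,-99.1): print(rel(st,[*tp,120],Rtool(yy)))
E
```

```text
[[-0.     0.366  0.931]
 [-0.001  0.931 -0.366]
 [-1.    -0.001 -0.   ]]
pad [514.77120552  17.47396479] rib [592.77689625   4.97947748]
(array([  70.3, -369.8,  472.7]), array([-1.238e+01, -1.000e-02,  7.000e-02]))
(array([  70.3, -369.8,  472.7]), array([1.6762e+02, 1.1000e-01, 1.0000e-02]))
```

```bash
python3 -m handwheel '{"gripper":[1,1,1,1,1],"offset":[[0,-22,28],[0,-46,58],[0,-70,90],[0,-94,121],[0,-119,152]],"rot":[[0,0,0],[0,0,0],[0,0,0],[0,0,0],[0,0,0]]}' 20; python3 -m handwheel '{"gripper":[1,1,1,1,1],"offset":[[0,-24,31],[0,-48,62],[0,-72,93],[0,-96,124],[0,-120,155]],"rot":[[0,0,0],[0,0,0],[0,0,0],[0,0,0],[0,0,0]]}';python3 -m handwheel '{"gripper":[1,1,1,1,1],"offset":[[0,-24,31],[0,-48,62],[0,-72,93],[0,-96,124],[0,-119,150]],"rot":[[0,0,0],[0,0,0],[-3,0,0],[-7,0,0],[-12,0,0]]}'
python3 - <<'E'
from go import *
st=snap("wrist","pics/w1.png");print(st['ee_pos'],st['ee_rot'],st['qpos'],st['time_s'],st['force'])
np.save("st1.npy",st,allow_pickle=True)
E
```

```text
time_s: 0.57
ee_pos: [308.8, 367.1, 190.2]
ee_rot: [-87.7, 90.0, -109.1]
force: [2.0, 0.8, 0.3]
gripper_width: 60.8
time_s: 0.98
ee_pos: [409.1, 198.5, 190.4]
ee_rot: [106.1, 90.0, 84.7]
force: [0.4, 1.0, 0.3]
gripper_width: 27.6
time_s: 1.4
ee_pos: [505.7, 32.4, 190.3]
ee_rot: [5.3, 90.0, -4.1]
force: [0.6, 0.3, 0.6]
gripper_width: 0.5
[505.74000922  32.44102004 190.30438636] [ 5.25374487 89.97768529 -4.05241168] [ 2.37173064e+00  1.21562469e+01  9.83022000e+01 -2.66520625e-03
  6.95193785e+01 -7.83211808e+01] 1.4 [0.57430111 0.30070329 0.58483266]
```

View pics/w1.png

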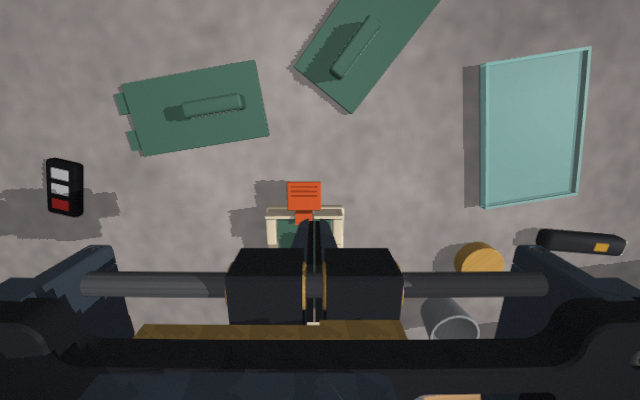

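Run:
```python
from go import *
crop("pics/w1.png",250,170,360,260,7,"pics/w1c.png")
crop("pics/w1.png",35,145,95,225,7,"pics/w1f.png")
```

```text
(no output)
```

View pics/w1c.png

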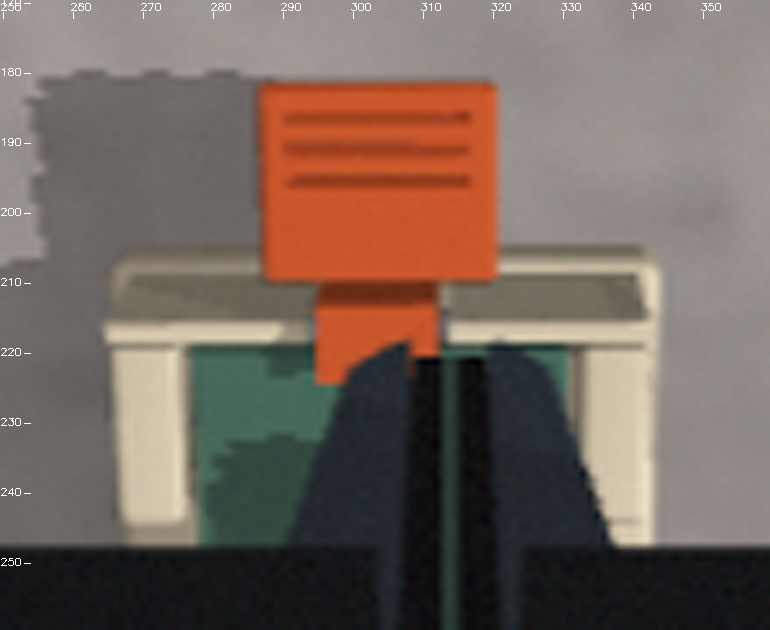

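View pics/w1f.png

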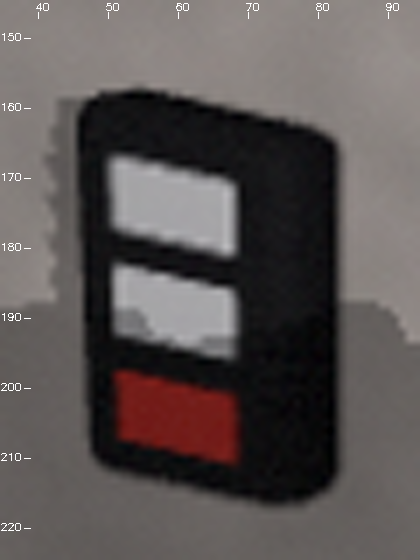

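Run:
```python
from fit import *
st=np.load("st1.npy",allow_pickle=True).item()
ob=[("wrist",286.6,181.6,(113,22,38)),("wrist",320.5,181.6,(113,-22,38)),("wrist",320.5,209.5,(83,-22,38)),("wrist",286.8,209.5,(83,22,38))]
print(fit(ob,[614,2,3.0],st))
for u,v,z in [(264.5,215.5,45),(343.5,215.5,45),(277,219.5,44),(332,219.5,44)]: print(w("wrist",u,v,z,st))
x,yv,ps=614.7,1.5,170.9
```

```text
(array([6.181e+02, 5.000e-01]), np.float64(170.52), [[-0.5, 2.6], [0.4, 2.7], [0.2, -2.7], [-0.1, -2.8]])
[537.4 -36.9  45. ]
[553.9  63.2  45. ]
[545.8 -22.3  44. ]
[557.3  47.9  44. ]
```

Run:
```python
from go import *
st=state();print(rel(st,[506,19.4,45],Rtool(80.7)))
```

```text
(array([145.2,  -7.7,  -1.8]), array([0.08, 0.22, 0.26]))
```

```bash
python3 -m handwheel '{"gripper":[1,1,1,1,1],"offset":[[30,-4,-1],[65,-8,-2],[100,-8,-2],[130,-8,-2],[143,-8,-2]],"rot":[[0,0,0],[0,0,0],[0,0,0],[0,0,0],[0,0,0]]}'; python3 -m handwheel '{"gripper":[1,1,1,1,1],"offset":[[4,0,0],[8,0,0],[13,0,0],[18,0,0],[22,0,0]],"rot":[[0,0,0],[0,0,0],[0,0,0],[0,0,0],[0,0,0]]}'
python3 - <<'E'
from go import *
st=state();print(st['ee_pos'],st['force'],st['time_s'])
E
```

```text
time_s: 1.87
ee_pos: [498.1, 27.0, 43.6]
ee_rot: [-170.0, 89.6, -179.6]
force: [-0.7, -0.1, -0.4]
gripper_width: 0.5
time_s: 2.28
ee_pos: [502.2, 27.2, 25.9]
ee_rot: [13.6, 89.9, 4.1]
force: [1.2, 0.3, -0.5]
gripper_width: 0.7
[502.16345779  27.21965617  25.92574124] [ 1.19184707  0.28291174 -0.47144901] 2.2833
```

Run:
```python
from go import *
st=snap("wrist","pics/w2.png");print(st['ee_pos'],st['force'],st['time_s'])
st=state();print(st['ee_pos'],st['force'],st['time_s'])
crop("pics/w2.png",230,150,370,260,5.5,"pics/w2c.png")
```

```text
[502.16345779  27.21965617  25.92574124] [ 1.19184707  0.28291174 -0.47144901] 2.2833
[501.45819228  27.16205485  25.15839668] [-0.27488627 -0.74360809  1.49423967] 2.3333
```

View pics/w2c.png

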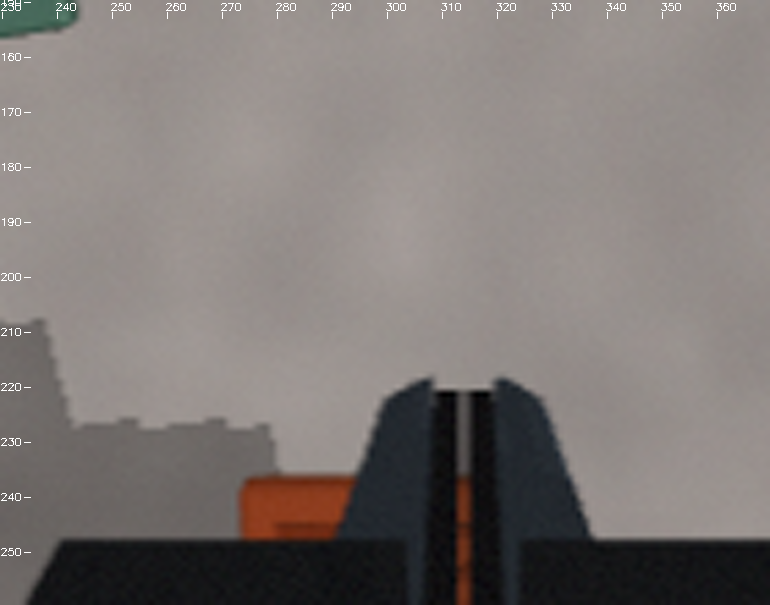

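Run:
```python
from go import *
st=state()
c=np.array([615.5,1.5]);a=np.radians(170.7);ux=np.array([np.cos(a),np.sin(a)]);uy=np.array([-ux[1],ux[0]])
for x,y,z in [(113,22,38),(113,22,32),(113,-22,38)]: 
    print(x,y,z,proj("wrist",[*(c+x*ux+y*uy),z],st))
for z in (36,38): print(w("wrist",273.5,236,z,st), c+113*ux+22*uy)
for d in ([0,0,-16],[0,0,16],[0,0,0]):
    r,p=T0(st);print(proj("wrist",p+r.apply(d),st))
snap("top","pics/t2.png");snap("scene","pics/s2.png")
crop("pics/top0.png",285,120,365,230,5,"pics/a.png")
crop("pics/t2.png",285,140,365,240,6,"pics/t2c.png")
crop("pics/s2.png",270,180,370,260,7,"pics/s2c.png")
```

```text
113 22 38 [272.86683104 240.67165118]
113 22 32 [274.01000965 237.13873506]
113 -22 38 [335.14429825 240.44381915]
[497.8  -1.2  36. ] [500.43001998  -1.94959398]
[497.   -0.8  38. ] [500.43001998  -1.94959398]
[313.70791213 208.30078579]
[313.75864085 248.09493518]
[313.73383072 228.64534968]
```

View pics/s2c.png

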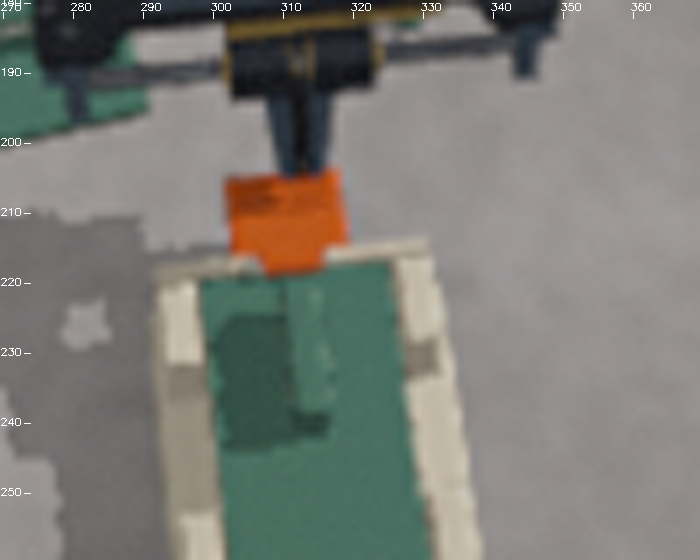

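View pics/t2c.png

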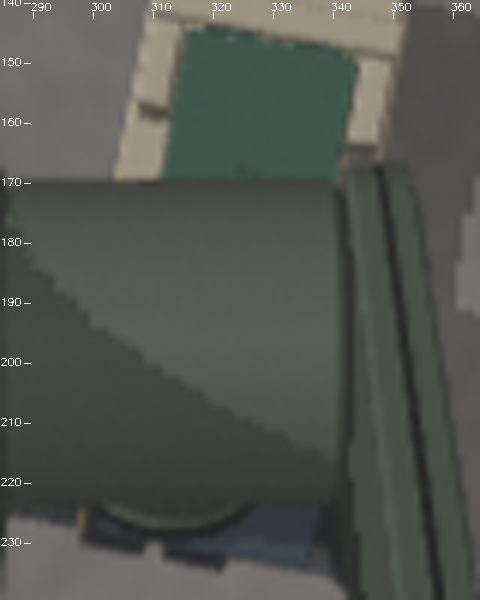

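```bash
python3 - <<'E'
from go import *
print(w("top",307.9,216.5,38),w("top",325.9,219.9,38),w("scene",302,205,38),w("scene",318.4,203.8,38))
st=state();print(st['ee_pos'],rel(st,[513,18,50],Rtool(80.7)))
E
python3 -m handwheel '{"gripper":[1,1,1],"offset":[[-12,0,0],[-22,0,0],[-24,0,0]],"rot":[[0,0,0],[0,0,0],[0,0,0]]}'
python3 - <<'E'
from go import *
st=state();print(st['ee_pos'],rel(st,[513,18,45],Rtool(80.7)))
E
```

```text
[506.7  40.7  38. ] [499.6  -2.3  38. ] [503.5  -2.3  38. ] [511.7  39.9  38. ]
[501.55879351  27.1539359   25.66277672] (array([-24.3,  -7.1,  12.8]), array([-0.17,  0.03, -0.01]))
time_s: 2.68
ee_pos: [503.1, 27.2, 51.5]
ee_rot: [12.6, 89.8, 3.1]
force: [1.1, -0.0, 0.1]
gripper_width: 0.5
[503.08967089  27.17377562  51.49542758] (array([ 6.5, -7.4, 11.3]), array([-0.17,  0.24, -0.05]))
```

```bash
python3 -m handwheel '{"gripper":[1,1,1,1,1],"offset":[[0,-4,7],[0,-8,13],[4,-8,13],[9,-8,13],[14,-8,13]],"rot":[[0,0,0],[0,0,0],[0,0,0],[0,0,0],[0,0,0]]}'; python3 -m handwheel '{"gripper":[1,1,1,1,1],"offset":[[4,0,0],[8,0,0],[12,0,0],[15,0,0],[18,0,0]],"rot":[[0,0,0],[0,0,0],[0,0,0],[0,0,0],[0,0,0]]}'
python3 - <<'E'
from go import *
st=state();print(st['ee_pos'],st['force'],st['time_s'])
E
```

```text
time_s: 3.1
ee_pos: [512.5, 16.9, 34.4]
ee_rot: [-177.3, 89.9, 173.2]
force: [0.7, 0.4, 0.3]
gripper_width: 0.7
time_s: 3.52
ee_pos: [512.8, 17.2, 17.0]
ee_rot: [165.6, 90.0, 156.1]
force: [-0.2, -0.0, 0.3]
gripper_width: 0.5
[512.83304154  17.16481884  17.02301893] [-0.20974147 -0.04169432  0.27580204] 3.5167
```

Run:
```python
from go import *
snap("scene","pics/s3.png");st=snap("wrist","pics/w3.png");print(state()['force'])
crop("pics/s3.png",270,180,370,260,7,"pics/s3c.png")
crop("pics/w3.png",230,150,370,260,5.5,"pics/w3c.png")
```

```text
[-0.02373337  0.35682867 -0.15856749]
```

View pics/s3c.png

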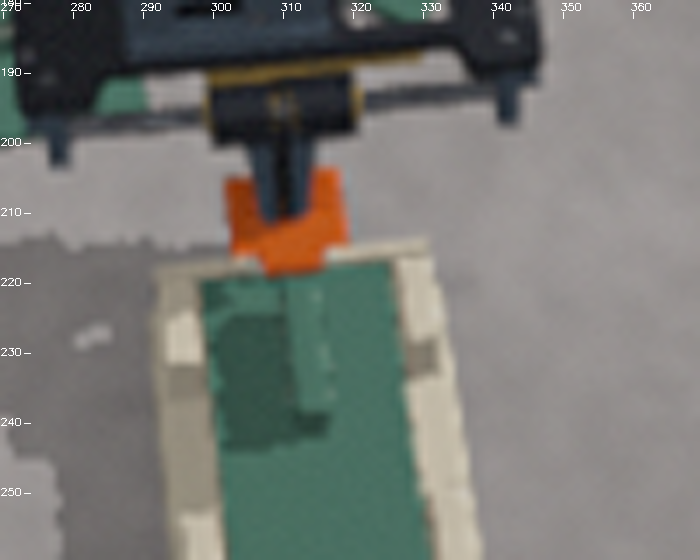

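View pics/w3c.png

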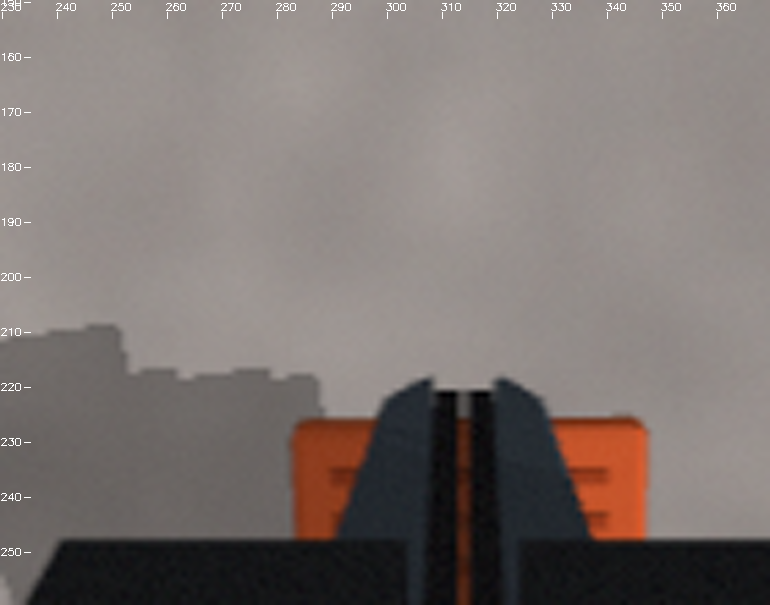

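Run:
```python
from go import *
st=state();print(st['ee_pos'])
c=np.array([615.5,1.5]);a=np.radians(170.7);ux=np.array([np.cos(a),np.sin(a)]);uy=np.array([-ux[1],ux[0]])
for n in ("scene","wrist"):
  for x,y,z in [(113,22,38),(113,22,30),(113,-22,38),(116,22,12),(116,-22,12)]: 
    print(n,x,y,z,proj(n,[*(c+x*ux+y*uy),z],st))
r,p=T0(st);print(proj("scene",p),proj("scene",p+[0,0,20]))
crop("pics/w3.png",0,0,640,400,1.25,"pics/w3b.png")
```

```text
[512.60084413  17.12908033  16.95914072]
scene 113 22 38 [301.83549543 204.02155295]
scene 113 22 30 [301.96277679 205.70679919]
scene 113 -22 38 [318.55348368 202.39161734]
scene 116 22 12 [302.14321859 208.49224051]
scene 116 -22 12 [318.53218047 206.88718855]
wrist 113 22 38 [282.42622194 228.53032137]
wrist 113 22 30 [283.65555679 224.07221257]
wrist 113 -22 38 [348.5496396 228.2733014]
wrist 116 22 12 [285.96850296 211.45277836]
wrist 116 -22 12 [344.58354515 211.22248954]
[310.29127604 210.45395674] [310.09204497 206.29786473]
```

View pics/w3b.png

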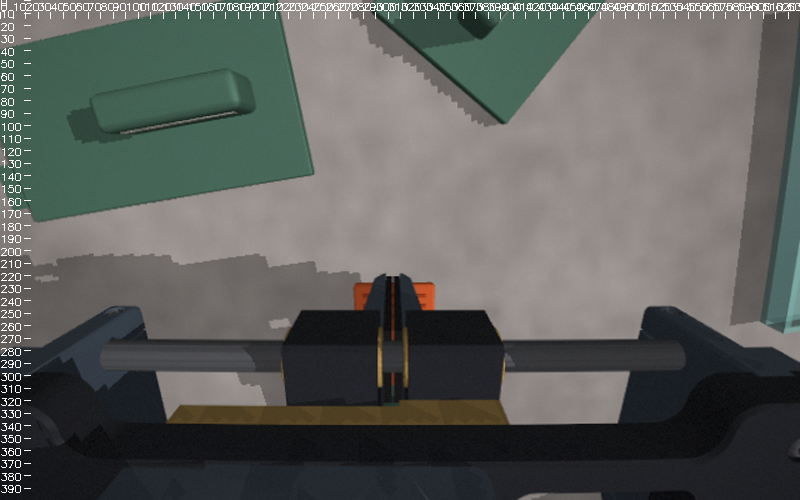

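View pics/s3.png

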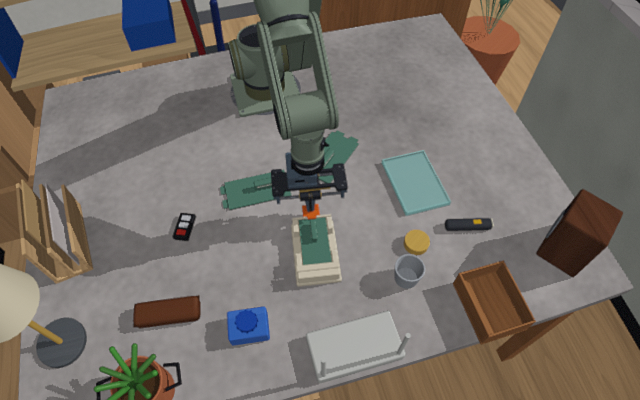

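Run:
```python
from go import *
crop("pics/top0.png",320,235,415,295,8,"pics/la.png")
st=state();print(st)
for z in (0,10): print(w("wrist",250.5,139,z,st),w("wrist",224,12,z,st), w("wrist",27/1.25,221/1.25,z,st), w("wrist",404,99,z,st),"box",w("top",331,247,z),w("top",331,284,z))
for z in (0,10,-20): print("cov2",w("wrist",404,99,z,st),w("top",312,272,z))
```

```text
{'time_s': 3.6167, 'qpos': array([ 6.24812704e-01,  2.30442260e+01,  1.11149895e+02,  8.50119444e-03,
        4.58557787e+01, -7.99098097e+01]), 'qvel': array([-0.00997683, -0.51720171, -0.60949074, -0.05012291,  0.37581959,
        0.07741994]), 'effort': array([ 1.41296601e-03, -3.90034246e+01, -1.67681605e+01, -1.54361792e-02,
        2.55962386e-02, -1.30837279e-04]), 'ee_pos': array([512.60084413,  17.12908033,  16.95914072]), 'ee_rot': array([-176.87394097,   89.94972942,  173.65475801]), 'force': array([-0.02373337,  0.35682867, -0.15856749]), 'torque': array([0.01159329, 0.00456236, 0.03470732]), 'gripper_width': 0.15916996551468446}
[441.4 -18.3   0. ] [357.5 -17.1   0. ] [ 438.6 -204.1    0. ] [432.1  95.9   0. ] box [436.6 -17.6   0. ] [347.4 -19.3   0. ]
[441. -16.  10.] [361.  -14.8  10. ] [ 438.3 -193.1   10. ] [432.1  92.9  10. ] box [436.4 -17.1  10. ] [348.2 -18.8  10. ]
cov2 [432.1  95.9   0. ] [375.   27.5   0. ]
cov2 [432.1  92.9  10. ] [375.5  27.5  10. ]
cov2 [432.  102.1 -20. ] [374.   27.6 -20. ]
```

View pics/la.png

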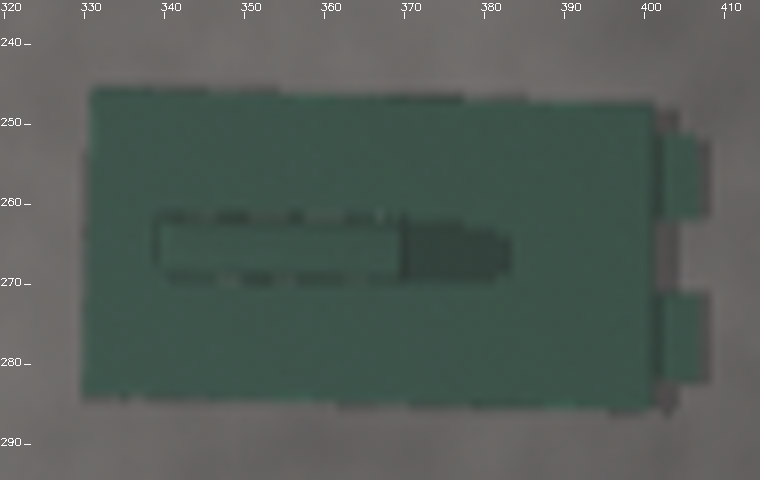

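Run:
```python
from go import *
crop("pics/w1.png",100,45,280,165,4.4,"pics/w1l.png")
crop("pics/w3.png",0,0,270,200,2.9,"pics/w3l.png")
```

View pics/w1l.png

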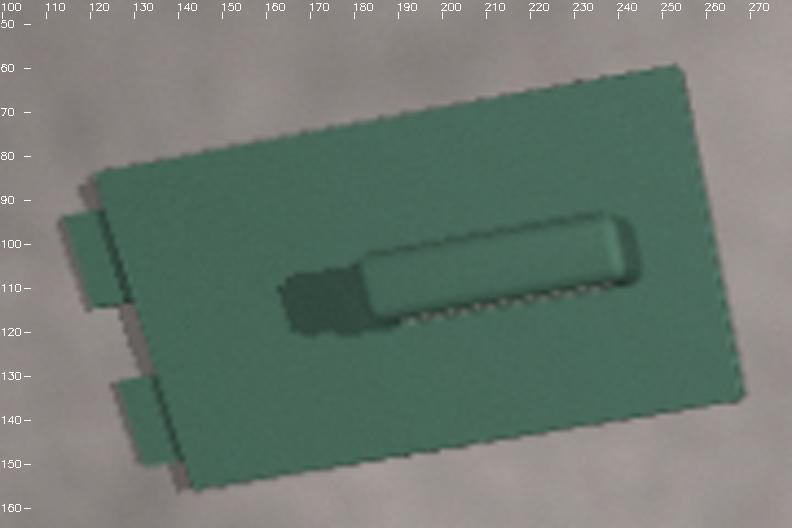

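View pics/w3l.png

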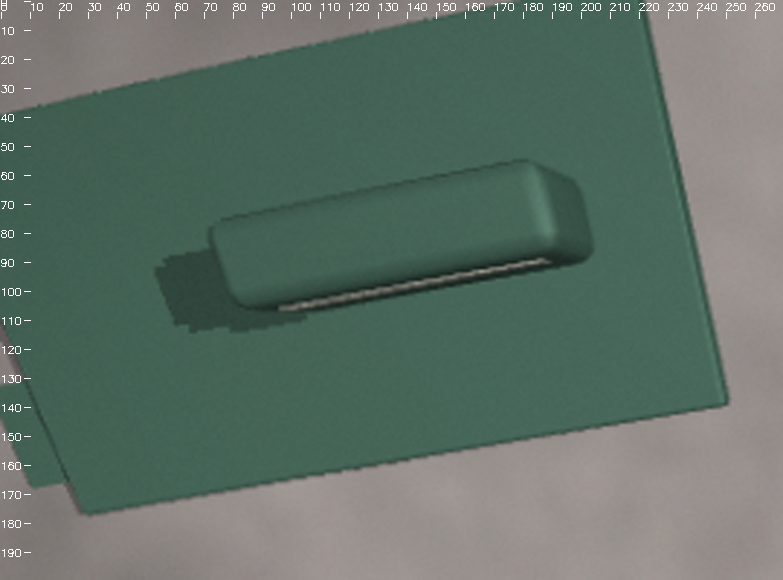

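Run:
```python
from go import *
st1=np.load("st1.npy",allow_pickle=True).item();st3=state()
n=np.linalg.norm
for z in (6,):
  a,b,c=w("top",330.5,245.2,z),w("top",401,247,z),w("top",329.5,284,z);print(a,b,c,n(a-b),n(a-c))
  for dz in (0,10,20,30):
    s=dict(st1);s['ee_pos']=st1['ee_pos']+[0,0,dz];p=[w("wrist",u,v,z,s) for u,v in ((268.5,135.5),(143.5,156),(254,59.5))]
    s=dict(st3);s['ee_pos']=st3['ee_pos']+[0,0,dz];q=[w("wrist",u,v,z,s) for u,v in ((250.5,139.5),(28,177))]
    print(dz,p[0],n(p[0]-p[1]),n(p[0]-p[2]),q[0],n(q[0]-q[1]))
```

```text
[440.8 -16.    6. ] [ 440.4 -189.5    6. ] [347.8 -15.4   6. ] 173.50046109448817 93.00193546373107
0 [441.5 -17.4   6. ] 173.30934769942442 92.90909535669797 [441.5 -17.    6. ] 175.41140213794543
10 [441.9 -19.1   6. ] 177.809111127636 95.30886632417779 [441.9 -19.3   6. ] 184.01198330543585
20 [442.3 -20.7   6. ] 182.50887649645975 97.80863970018191 [442.4 -21.7   6. ] 192.41374691014153
30 [442.8 -22.4   6. ] 187.00965215731514 100.30977021207855 [442.8 -24.    6. ] 201.01315877325047
```

Run:
```python
from go import *
st1=np.load("st1.npy",allow_pickle=True).item();st3=state()
print("inner corners",tri([("wrist",320.5,209.5),("top",328,205),("scene",318.5,215.5)],st1))
print(tri([("wrist",286.6,181.6),("top",325.9,219.9)],st1),tri([("wrist",320.5,181.6),("top",307.9,216.5)],st1))
print(tri([("wrist",286.6,181.6),("scene",302,205)],st1),tri([("wrist",320.5,181.6),("scene",318.4,203.8)],st1))
print("now",tri([("wrist",283.3,226),("scene",301.6,205)],st3),tri([("wrist",347.4,226),("scene",318.5,203.8)],st3))
for d in (0,5,10,15,20):
  r,p=T0(st3);print(d,[proj("wrist",p+r.apply([-d,y,-s]),st3).round(1) for y in (4,) for s in (16,10,)])
crop("pics/w3.png",270,200,360,330,6,"pics/w3d.png")
```

```text
inner corners [541.66739881  19.72852819  36.44903102]
[500.23710022  -2.14093167  34.37243382] [506.66150711  40.84314654  38.14723892]
[500.68254385  -1.83525498  33.69195576] [508.04646054  40.8555905   32.33176411]
now [500.38175061  -2.30027609  33.40588898] [508.15473903  41.17994184  32.38398355]
0 [array([319.2, 208.3]), array([319.2, 216. ])]
5 [array([319.3, 210.5]), array([319.3, 218.4])]
10 [array([319.5, 212.9]), array([319.4, 220.9])]
15 [array([319.6, 215.3]), array([319.6, 223.6])]
20 [array([319.8, 217.9]), array([319.7, 226.3])]
```

View pics/w3d.png

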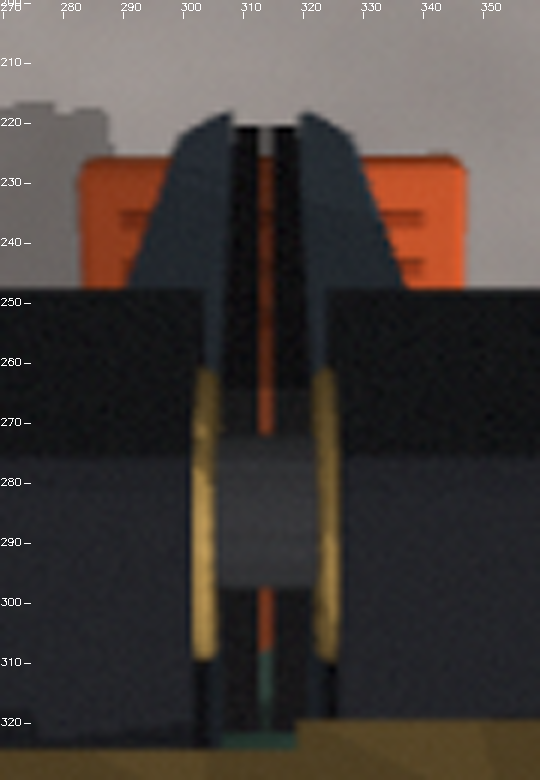

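Run:
```python
from go import *
for P in ([501.5,27.2,25.5],[512.6,17.1,17.]):
  for d,s in ((0,0),(0,8),(0,16),(10,10),(20,16),(25,16)): print(d,s,proj("scene",np.array(P)+[s,-s*.16,d]).round(1))
crop("pics/s2.png",285,175,340,225,13,"pics/s2d.png")
crop("pics/s3.png",285,175,340,225,13,"pics/s3d.png")
```

```text
0 0 [312.8 204.4]
0 8 [313.1 207. ]
0 16 [313.5 209.5]
10 10 [313.1 205.5]
20 16 [313.3 205.3]
25 16 [313.3 204.3]
0 0 [310.3 210.4]
0 8 [310.6 213. ]
0 16 [310.9 215.6]
10 10 [310.6 211.6]
20 16 [310.7 211.5]
25 16 [310.7 210.4]
```

View pics/s2d.png

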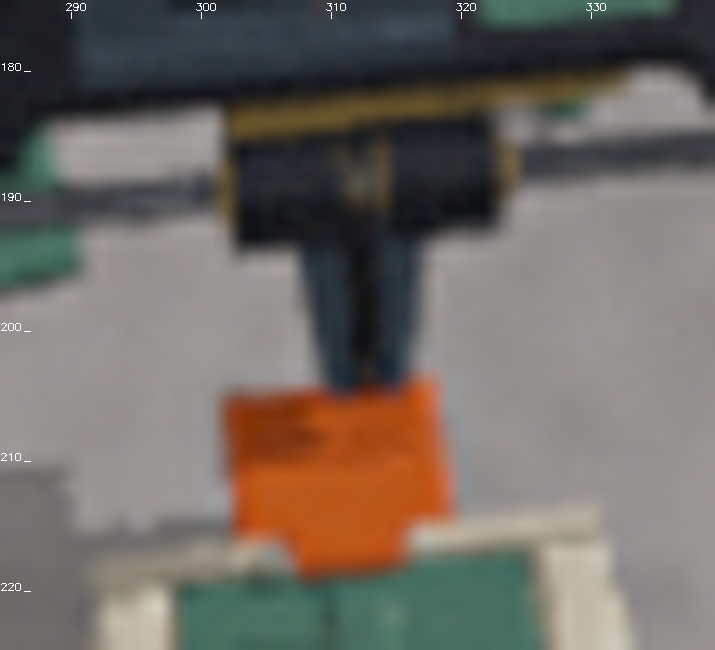

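View pics/s3d.png

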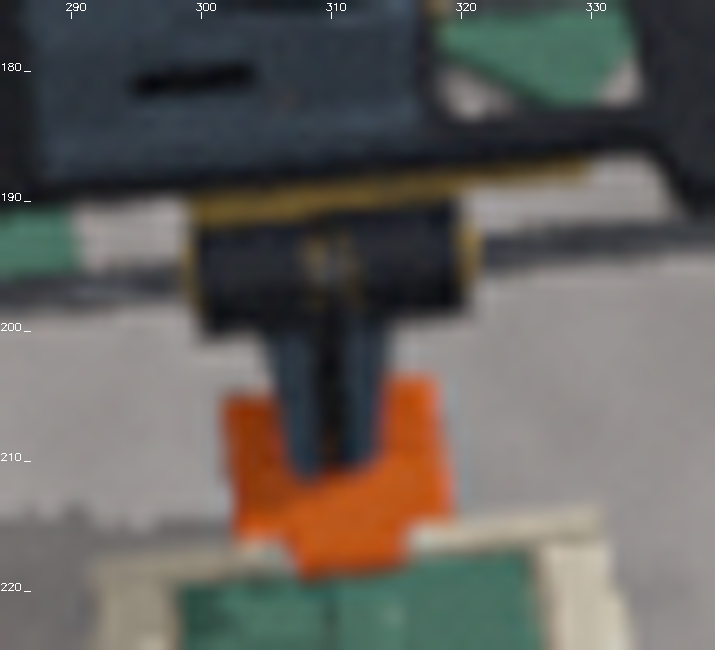

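```bash
python3 -m handwheel '{"gripper":[1,1,1,1,1],"offset":[[-8,0,0],[-8,0,-5],[-8,0,-9],[-4,0,-9],[2,0,-9]],"rot":[[0,0,0],[0,0,0],[0,0,0],[0,0,0],[0,0,0]]}'; python3 -m handwheel '{"gripper":[1,1,1,1],"offset":[[2,0,0],[4,0,0],[6,0,0],[6,0,0]],"rot":[[0,0,0],[0,0,0],[0,0,0],[0,0,0]]}'
```

```text
time_s: 4.03
ee_pos: [504.2, 18.6, 15.8]
ee_rot: [12.8, 89.9, 3.3]
force: [-0.2, -0.5, -0.0]
gripper_width: 0.6
time_s: 4.37
ee_pos: [502.2, 18.7, 8.7]
ee_rot: [-175.4, 89.8, 175.1]
force: [-3.8, 0.4, 2.4]
gripper_width: 0.4
```

```bash
python3 -m handwheel '{"gripper":[1,1,1,1,1],"offset":[[2,0,0],[4,0,0],[6,0,0],[8,0,0],[8,0,0]],"rot":[[0,0,0],[0,0,0],[0,0,0],[0,0,0],[0,0,0]]}'
python3 - <<'E'
from go import *
snap("scene","pics/s4.png");st=snap("wrist","pics/w4.png");print(state()['force'],st['ee_pos'])
crop("pics/s4.png",285,175,340,225,13,"pics/s4c.png")
E
```

```text
time_s: 4.78
ee_pos: [501.2, 18.8, 0.5]
ee_rot: [-175.0, 89.7, 175.5]
force: [-5.6, 1.3, 3.3]
gripper_width: 0.5
[-4.67175107  0.41311922  3.25976054] [501.47866815  18.76062699   0.62956321]
```

View pics/s4c.png

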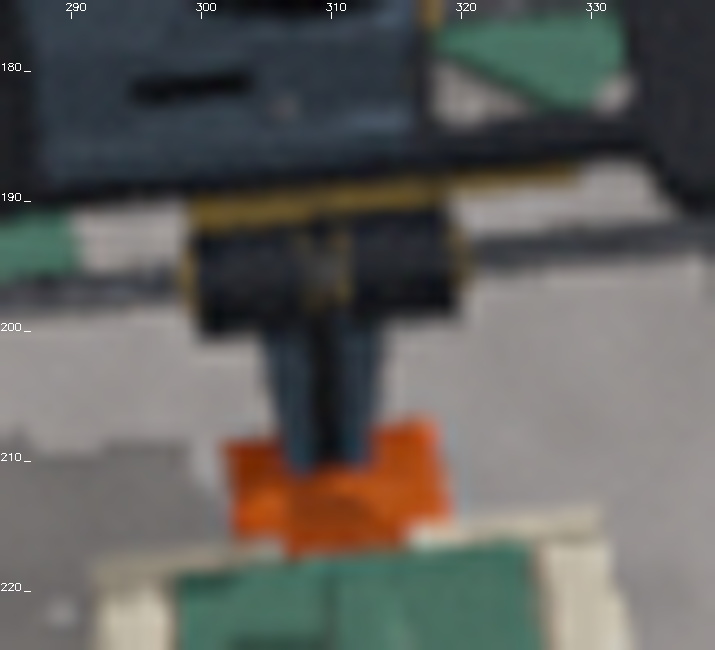

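```bash
python3 -m handwheel '{"gripper":[1,1,1],"offset":[[2,0,0],[4,0,0],[4,0,0]],"rot":[[0,0,0],[0,0,0],[0,0,0]]}'
```

```text
time_s: 5.13
ee_pos: [501.4, 18.7, -3.5]
ee_rot: [-173.9, 89.7, 176.6]
force: [-5.5, 1.1, 2.2]
gripper_width: 0.5
```

```bash
python3 -m handwheel '{"gripper":[1,1,1],"offset":[[2,0,0],[4,0,0],[4,0,0]],"rot":[[0,0,0],[0,0,0],[0,0,0]]}'
python3 - <<'E'
from go import *
snap("scene","pics/s5.png");print(state()['force'])
crop("pics/s5.png",285,175,340,225,13,"pics/s5c.png")
E
```

```text
time_s: 5.38
ee_pos: [501.6, 18.8, -5.1]
ee_rot: [-174.9, 89.7, 175.6]
force: [-10.2, 2.0, 22.1]
gripper_width: 0.3
[-10.79792119   2.090299    21.8345968 ]
```

View pics/s5c.png

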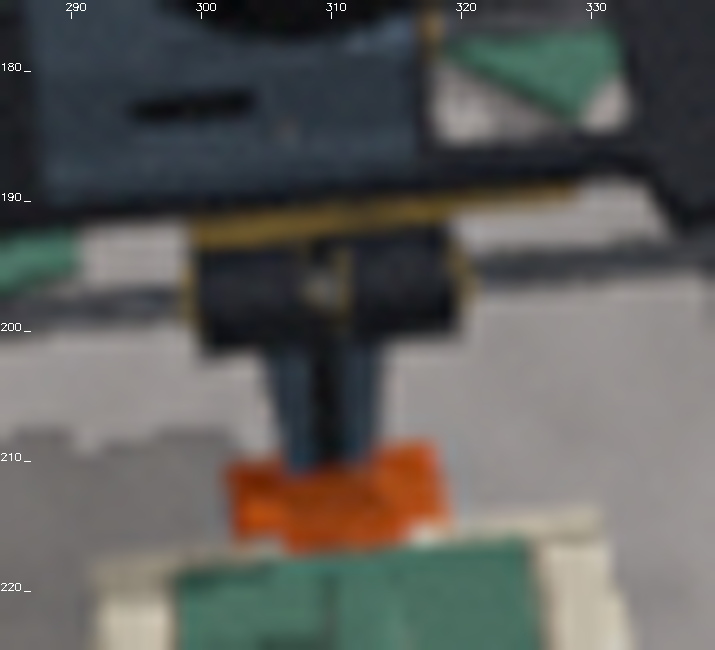

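```bash
python3 -m handwheel '{"gripper":[1,1,0.6,0.6,0.6],"offset":[[-20,0,0],[-50,0,0],[-85,0,10],[-105,0,45],[-105,0,80]],"rot":[[0,0,0],[0,0,0],[0,0,0],[0,0,0],[0,0,0]]}'
python3 -m handwheel '{"gripper":[0.6,0.6],"offset":[[0,0,13],[0,0,13]],"rot":[[0,0,0],[0,0,0]]}'
python3 - <<'E'
from go import *
snap("scene","pics/s6.png");st=snap("wrist","pics/w6.png");print(st['ee_pos'],st['force'])
np.save("st6.npy",st,allow_pickle=True)
crop("pics/w6.png",200,100,440,280,3.3,"pics/w6c.png")
crop("pics/s6.png",285,175,345,295,5,"pics/s6c.png")
print(rel(st,[593.8,5.1,60],Rtool(80.7)))
E
```

```text
time_s: 5.85
ee_pos: [587.6, 5.2, 104.2]
ee_rot: [7.8, 89.3, -1.7]
force: [1.1, -0.3, 1.1]
gripper_width: 17.3
time_s: 6.02
ee_pos: [600.4, 2.4, 98.7]
ee_rot: [5.1, 89.7, -4.4]
force: [0.3, -0.2, 0.3]
gripper_width: 31.1
[597.46617625   2.84533122  97.99180273] [-0.30720563  0.84185746 -0.65778606]
(array([38. ,  1.6, -4. ]), array([-0.2 ,  0.09, -0.  ]))
```

View pics/w6c.png

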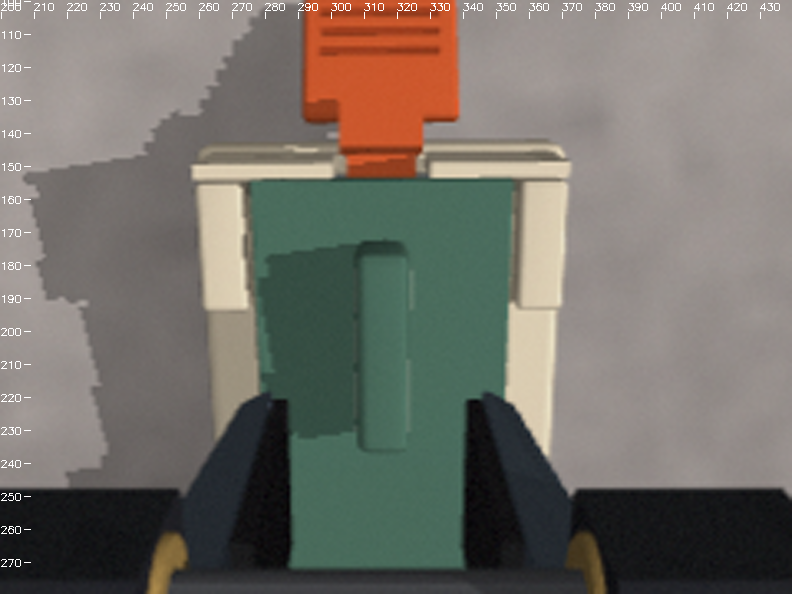

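View pics/s6c.png

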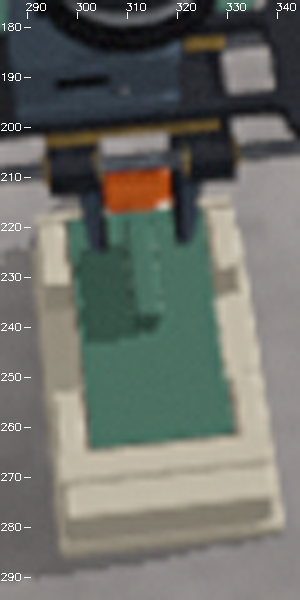

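Run:
```python
from go import *
st=np.load("st6.npy",allow_pickle=True).item()
A=w("wrist",275.3,154.3,47,st);B=w("wrist",354.6,154.3,47,st);print(A,B,(A+B)/2)
F=(w("wrist",308.2,178,66,st)+w("wrist",323.3,178,66,st))/2;Bk=(w("wrist",308.5,236.8,65,st)+w("wrist",323.2,236.8,65,st))/2
print(F,Bk,(F+Bk)/2,np.degrees(np.arctan2(*(F-Bk)[[1,0]])),np.linalg.norm(F-Bk))
d=(A-B)[:2];print(np.degrees(np.arctan2(d[1],d[0]))+90+360)
```

```text
[544.2 -22.1  47. ] [555.7  46.   47. ] [549.95  11.95  47.  ]
[566.65   9.7   66.  ] [619.05   1.1   65.  ] [592.85   5.4   65.5 ] 170.67958655322352 53.11045094894211
350.4149305349601
```

Run:
```python
from go import *
st=state();print(st['ee_pos'],st['gripper_width'],rel(st,[593.2,5.2,32],Rtool(80.7)))
```

```text
[595.73495654   3.0759362   97.66825653] 36.245515854245326 (array([65.7,  1.7, -2.8]), array([-0.19, -0.04,  0.01]))
```

```bash
python3 -m handwheel '{"gripper":[0.6,0.6,0.6,0.6,0.6],"offset":[[15,1,-1],[35,2,-2],[52,2,-3],[62,2,-3],[62,2,-3]],"rot":[[0,0,0],[0,0,0],[0,0,0],[0,0,0],[0,0,0]]}'
python3 - <<'E'
from go import *
snap("scene","pics/s7.png");st=snap("wrist","pics/w7.png");print(st['ee_pos'],st['force'])
crop("pics/w7.png",200,100,440,280,3.3,"pics/w7c.png")
crop("pics/s7.png",285,175,345,255,8,"pics/s7c.png")
for d in (18,22,26): print([proj("scene",np.array(st['ee_pos'])+[s,0,d]).round(1) for s in (-16,16)])
E
```

```text
time_s: 6.53
ee_pos: [590.3, 5.9, 34.0]
ee_rot: [-171.4, 89.7, 179.2]
force: [-0.8, 0.2, 0.4]
gripper_width: 36.7
[591.69851427   5.81780433  35.49953328] [-0.23962054  0.00395727 -0.0461985 ]
[array([312.1, 224. ]), array([315.5, 234.7])]
[array([312. , 223.1]), array([315.4, 233.9])]
[array([312. , 222.3]), array([315.4, 233. ])]
```

View pics/w7c.png

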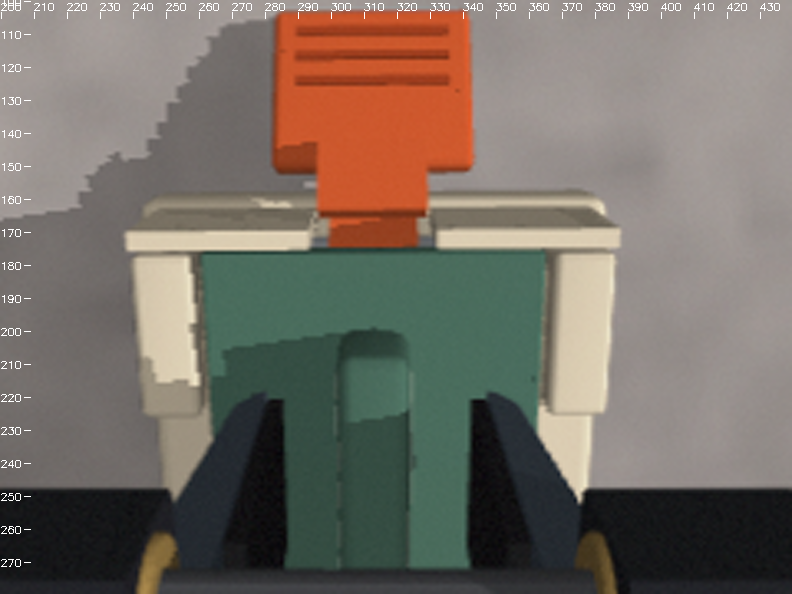

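View pics/s7c.png

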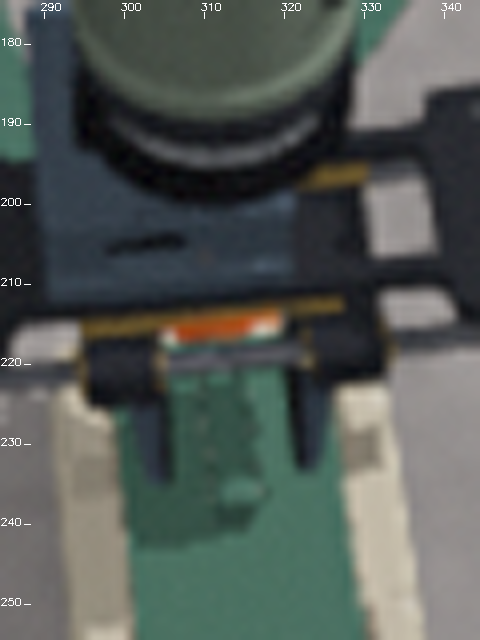

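```bash
python3 -m handwheel '{"gripper":[0.6,0.6,0.6,1,1],"offset":[[3,0,0],[6,0,0],[7,0,0],[7,0,0],[7,0,0]],"rot":[[0,0,0],[0,0,0],[0,0,0],[0,0,0],[0,0,0]]}' 25; python3 -m handwheel '{"gripper":[1,1,1],"offset":[[0,0,0],[0,0,0],[0,0,0]],"rot":[[0,0,0],[0,0,0],[0,0,0]]}'
python3 - <<'E'
from go import *
st=state();print(st['ee_pos'],st['force'],st['gripper_width'],rel(st,[0,0,0],Rtool(80.7))[1])
E
```

```text
time_s: 7.05
ee_pos: [593.3, 5.7, 29.7]
ee_rot: [21.0, 90.0, 11.5]
force: [-0.2, 0.0, 0.4]
gripper_width: 25.9
time_s: 7.3
ee_pos: [593.4, 5.6, 29.6]
ee_rot: [3.5, 90.0, -6.0]
force: [0.6, -0.2, -0.5]
gripper_width: 13.5
[593.38174325   5.62343926  29.60803819] [ 0.62486237 -0.24496306 -0.50098603] 13.45617289510402 [-0.17  0.03 -0.  ]
```

```bash
python3 -m handwheel '{"gripper":[1,1,1,1,1],"offset":[[-4.7,0,-0.5],[-9.4,0,-0.8],[-14.1,0,-0.8],[-18.8,0,-0.6],[-23.4,0,-0.2]],"rot":[[0,3,0],[0,6,0],[0,9,0],[0,12,0],[0,15,0]]}';python3 - <<'E'
from go import *
snap("scene","pics/s8.png");st=snap("wrist","pics/w8.png");print(st['ee_pos'],st['force'],st['gripper_width'])
crop("pics/w8.png",150,80,490,320,2.3,"pics/w8c.png")
crop("pics/s8.png",285,195,345,295,6,"pics/s8c.png")
st=state();print(st['force'],rel(st,[0,0,0],Rtool(80.7,15))[1])
E
```

```text
time_s: 7.72
ee_pos: [593.1, 5.8, 53.3]
ee_rot: [179.9, 74.9, 170.5]
force: [1.3, 0.7, -1.5]
gripper_width: 14.0
[595.57688568   5.32984997  52.91993319] [ 4.25841881  0.17409351 -0.79612331] 13.803284621229704
[-1.19218153  0.60802616  0.18199642] [-0.19  0.09 -0.07]
```

View pics/w8c.png

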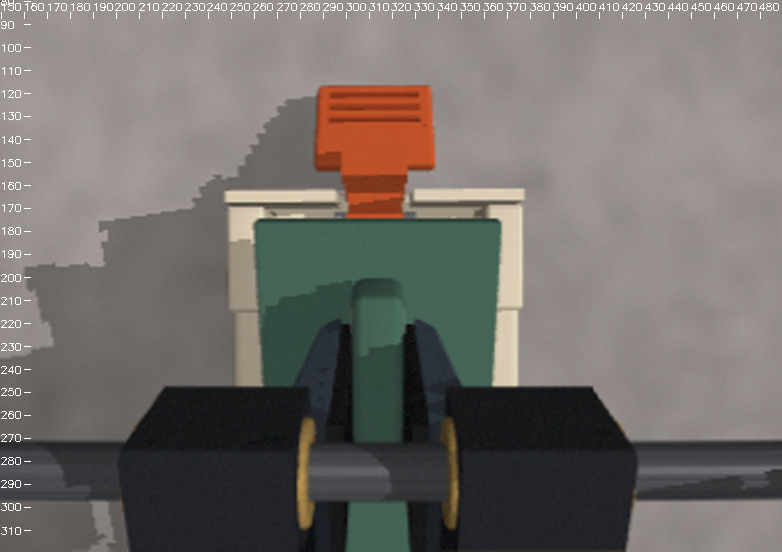

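View pics/s8c.png

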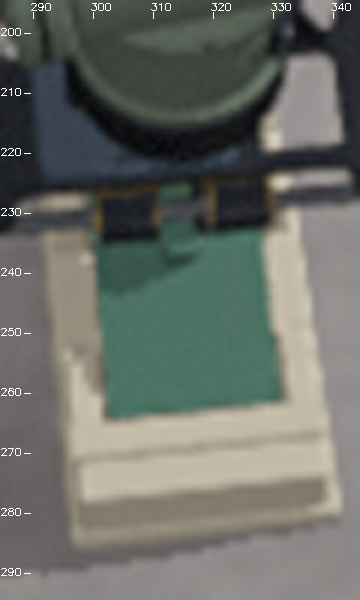

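```bash
python3 -m handwheel '{"gripper":[1,1,1,1,1],"offset":[[-4.7,0,-0.5],[-9.4,0,-0.8],[-14.1,0,-0.8],[-18.8,0,-0.6],[-23.4,0,-0.2]],"rot":[[0,3,0],[0,6,0],[0,9,0],[0,12,0],[0,15,0]]}';python3 -m handwheel '{"gripper":[1,1],"offset":[[-4.7,0,-0.5],[-6,0,-0.6]],"rot":[[0,3,0],[0,4,0]]}';python3 - <<'E'
from go import *
snap("scene","pics/s9.png");st=state();print(st['ee_pos'],st['force'],st['gripper_width'])
crop("pics/s9.png",285,185,345,295,5.4,"pics/s9c.png")
print(rel(st,[0,0,0],Rtool(80.7,30))[1],st['qpos'])
E
```

```text
time_s: 8.23
ee_pos: [598.3, 4.9, 75.6]
ee_rot: [-180.0, 59.9, 170.5]
force: [0.1, -0.7, -1.1]
gripper_width: 13.9
time_s: 8.4
ee_pos: [601.6, 4.2, 79.8]
ee_rot: [-180.0, 55.9, 170.5]
force: [-0.3, 0.2, -0.7]
gripper_width: 13.7
[601.59653515   4.24153641  79.45569681] [ 0.94610967 -0.23842951 -1.45651744] 14.025720837608183
[-0.17 -4.06 -0.09] [ -2.89017268  45.54040659  66.18871626   3.76693996 102.1280169
 -83.72712894]
```

View pics/s9c.png

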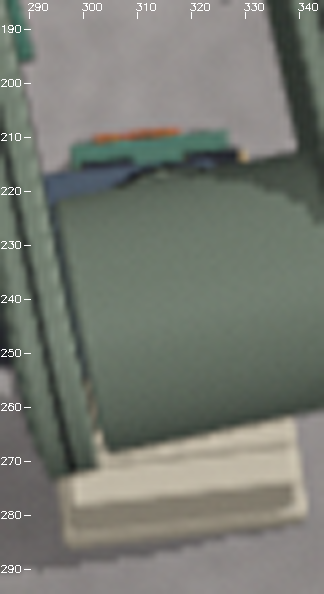

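```bash
python3 -m handwheel '{"gripper":[1,1,1,1,1],"offset":[[0,0,-4],[0,0,-9],[0,0,-14],[0,0,-20],[0,0,-26]],"rot":[[0,0,0],[0,0,0],[0,0,0],[0,0,0],[0,0,0]]}';python3 - <<'E'
from go import *
st=snap("wrist","pics/w10.png");st=state();print(st['ee_pos'],st['force'],st['gripper_width'])
E
```

```text
time_s: 8.87
ee_pos: [579.1, 8.1, 96.6]
ee_rot: [180.0, 56.1, 170.5]
force: [0.1, 0.0, -0.5]
gripper_width: 13.9
[578.55326271   8.26932888  97.55031742] [ 0.21752821 -0.00292316  0.39729588] 14.07331031701402
```

View pics/w10.png

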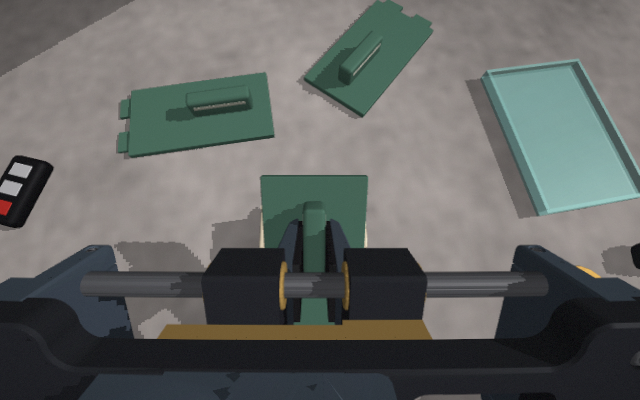

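```bash
python3 -m handwheel '{"gripper":[1,1,1,1,1],"offset":[[-16,0,-11],[-33,0,-23],[-50,0,-34],[-50,0,-34],[-50,0,-34]],"rot":[[0,-4,0],[0,-11,0],[0,-18,0],[0,-25,0],[0,-32,0]]}';python3 - <<'E'
from go import *
st=state();print(st['ee_pos'],st['force'],st['gripper_width'],rel(st,[469.5,324.8,80],Rtool(90)),rel(st,[469.5,324.8,80],Rtool(80.7)))
E
```

```text
time_s: 9.33
ee_pos: [581.1, 7.9, 159.2]
ee_rot: [176.7, 88.7, 167.3]
force: [0.1, 0.6, -0.0]
gripper_width: 13.5
[581.07123192   7.93415611 159.23690845] [ 0.14121805  0.60465603 -0.04135564] 13.461291599712322 (array([  83.3,  294.1, -160.3]), array([-9.47, -1.31, -0.18])) (array([  83.3,  294.1, -160.3]), array([-0.17, -1.32, -0.08]))
```

```bash
python3 -m handwheel '{"gripper":[1,1,1,1,1],"offset":[[0,30,-16],[0,62,-34],[0,94,-51],[0,126,-69],[0,158,-86]],"rot":[[0,-2,0],[-2,-2,0],[-4,-2,0],[-6,-2,0],[-9,-2,0]]}';python3 - <<'E'
from go import *
st=state();print(st['ee_pos'],rel(st,[469.5,324.8,80],Rtool(90)))
E
```

```text
time_s: 9.75
ee_pos: [519.3, 179.2, 159.8]
ee_rot: [73.1, 89.8, 72.8]
force: [0.4, 0.6, -0.4]
gripper_width: 13.5
[519.33234621 179.1613557  159.82216521] (array([ 80.2, 145. , -50.9]), array([-0.38,  0.06, -0.18]))
```

```bash
python3 -m handwheel '{"gripper":[1,1,1,1,1],"offset":[[0,35,-12],[10,72,-25],[25,108,-38],[50,138,-49],[75,146,-51]],"rot":[[0,0,0],[0,0,0],[0,0,0],[0,0,0],[0,0,0]]}';python3 -m handwheel '{"gripper":[1],"offset":[[0,0,0]],"rot":[[0,0,0]]}';python3 - <<'E'
from go import *
snap("scene","pics/s11.png");st=snap("wrist","pics/w11.png");st=state();print(st['ee_pos'],rel(st,[469.5,324.8,10],Rtool(90)))
np.save("st11.npy",st,allow_pickle=True)
crop("pics/s11.png",340,120,480,240,5.5,"pics/s11c.png")
E
```

```text
time_s: 10.17
ee_pos: [469.5, 329.0, 84.9]
ee_rot: [70.3, 89.6, 70.0]
force: [-0.5, 0.3, -1.0]
gripper_width: 13.9
time_s: 10.25
ee_pos: [466.8, 324.8, 80.3]
ee_rot: [-166.7, 89.6, -166.9]
force: [-0.9, -0.8, -0.5]
gripper_width: 14.0
[470.47314388 324.02038566  84.41525701] (array([74.4,  0.7, -0.9]), array([-0.42, -0.05, -0.08]))
```

View pics/w11.png

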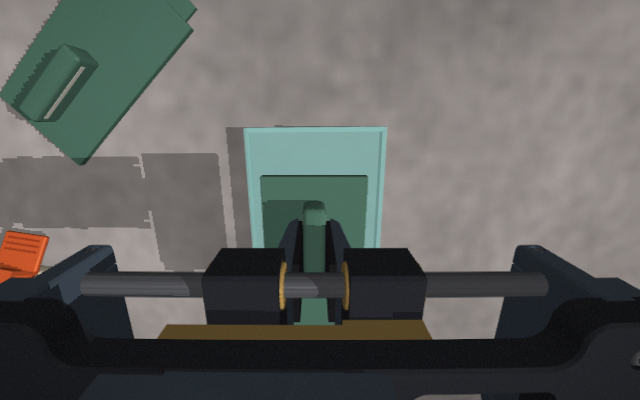

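View pics/s11c.png

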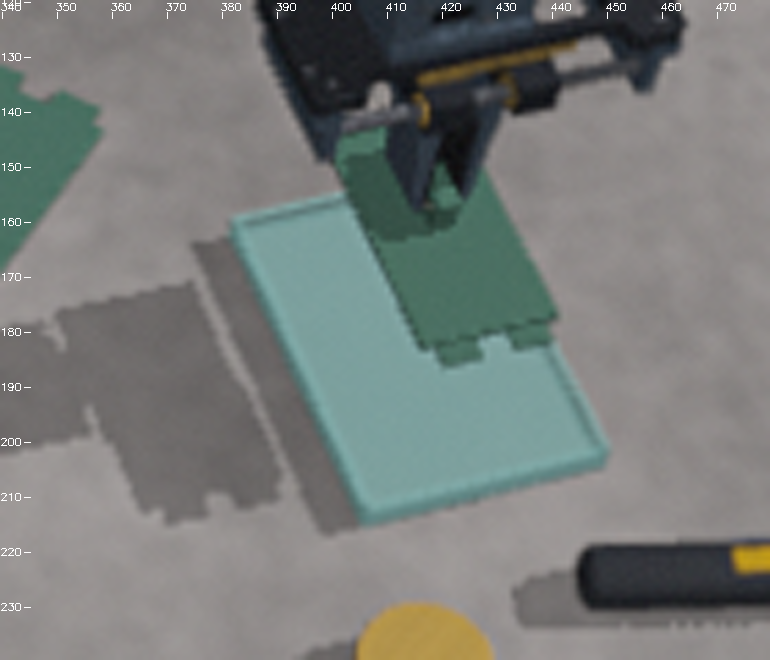

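Run:
```python
from go import *
st=np.load("st11.npy",allow_pickle=True).item()
print(w("wrist",246,130,16,st),w("wrist",387,128,16,st), w("wrist",246,127,0,st))
# cover front corners, underside top z ~ TCP+10.5+6
z=st['ee_pos'][2]+16.5
print(w("wrist",261,176,z,st),w("wrist",367,176,z,st))
```

```text
[401.7 262.9  16. ] [401.  391.3  16. ] [399.6 259.4   0. ]
[426.7 290.3 100.9] [427.3 358.7 100.9]
```

```bash
python3 -m handwheel '{"gripper":[1,1,1,1,1],"offset":[[20,1,1],[42,1,1],[62,1,1],[76,1,1],[82,1,1]],"rot":[[0,0,0],[0,0,0],[0,0,0],[0,0,0],[0,0,0]]}';python3 -m handwheel '{"gripper":[1,1,1],"offset":[[2,0,0],[4,0,0],[4,0,0]],"rot":[[0,0,0],[0,0,0],[0,0,0]]}'
```

```text
time_s: 10.77
ee_pos: [472.9, 324.3, 2.6]
ee_rot: [82.5, 89.9, 81.9]
force: [0.2, -1.1, -0.6]
gripper_width: 13.9
time_s: 11.02
ee_pos: [473.3, 325.9, -0.3]
ee_rot: [60.1, 89.7, 59.5]
force: [0.2, 0.6, -0.3]
gripper_width: 13.7
```

```bash
python3 -m handwheel '{"gripper":[1,1,1,1],"offset":[[1.5,0,0],[3,0,0],[4,0,0],[4,0,0]],"rot":[[0,0,0],[0,0,0],[0,0,0],[0,0,0]]}';python3 - <<'E'
from go import *
snap("scene","pics/s12.png");st=state();print(st['ee_pos'],st['force'])
crop("pics/s12.png",360,130,480,230,6,"pics/s12c.png")
E
```

```text
time_s: 11.35
ee_pos: [472.5, 326.0, -5.3]
ee_rot: [71.4, 89.8, 71.0]
force: [0.5, -0.5, 1.4]
gripper_width: 14.4
[472.49891781 326.03648729  -5.24589265] [-0.03685882 -0.15848358  0.73000153]
```

View pics/s12c.png

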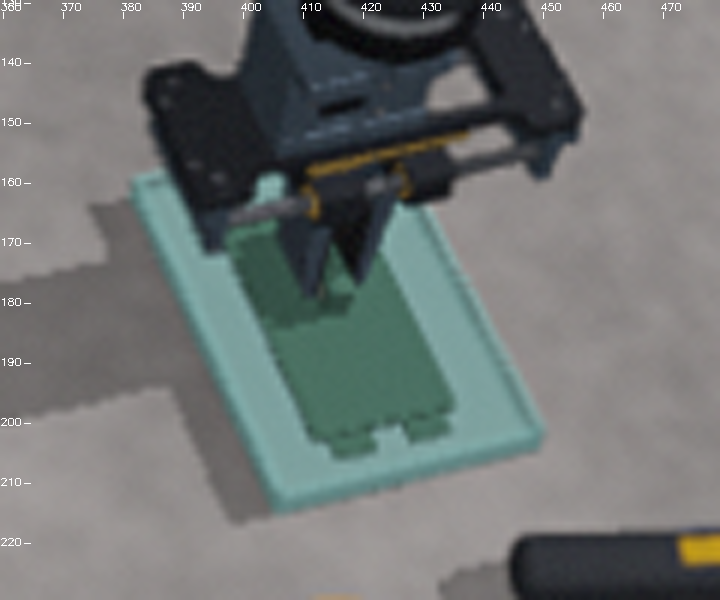

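```bash
python3 -m handwheel '{"gripper":[1,1,1],"offset":[[1,0,0],[2,0,0],[2,0,0]],"rot":[[0,0,0],[0,0,0],[0,0,0]]}'
```

```text
time_s: 11.65
ee_pos: [472.3, 326.1, -6.4]
ee_rot: [76.5, 89.8, 76.0]
force: [-2.4, -1.0, 7.9]
gripper_width: 14.0
```

```bash
python3 -m handwheel '{"gripper":[1,0.55,0.55,0.55,0.55],"offset":[[-1,0,0],[-1,0,0],[-1,0,0],[-1,0,0],[-1,0,0]],"rot":[[0,0,0],[0,0,0],[0,0,0],[0,0,0],[0,0,0]]}';python3 -m handwheel '{"gripper":[0.55,0.55,0.55,0.3,0.3],"offset":[[-8,0,0],[-25,0,0],[-60,0,0],[-95,0,0],[-120,0,0]],"rot":[[0,0,0],[0,0,0],[0,0,0],[0,0,0],[0,0,0]]}';python3 - <<'E'
from go import *
snap("scene","pics/s13.png");st=snap("wrist","pics/w13.png");print(st['ee_pos'],st['force'],st['gripper_width'])
crop("pics/s13.png",360,130,480,230,6,"pics/s13c.png")
np.save("st13.npy",st,allow_pickle=True)
E
```

```text
time_s: 12.07
ee_pos: [472.1, 325.7, -6.9]
ee_rot: [91.6, 89.9, 91.1]
force: [-0.6, 0.1, -0.4]
gripper_width: 37.7
time_s: 12.48
ee_pos: [473.0, 326.0, 116.7]
ee_rot: [56.8, 89.7, 56.3]
force: [1.0, -0.0, -0.1]
gripper_width: 51.5
[475.56005525 327.697887   121.48389147] [1.04569058 1.59300082 2.56271419] 55.4873189568663
```

View pics/w13.png

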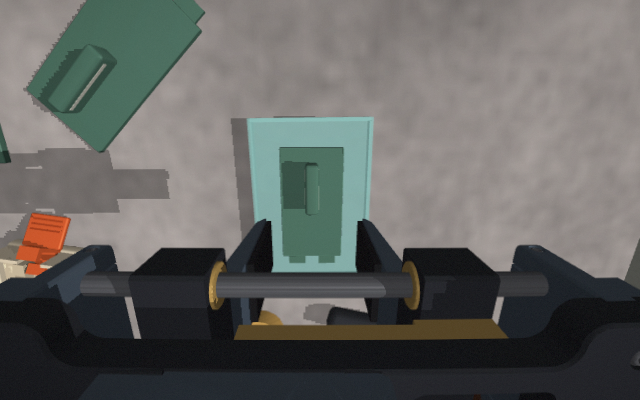

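View pics/s13c.png

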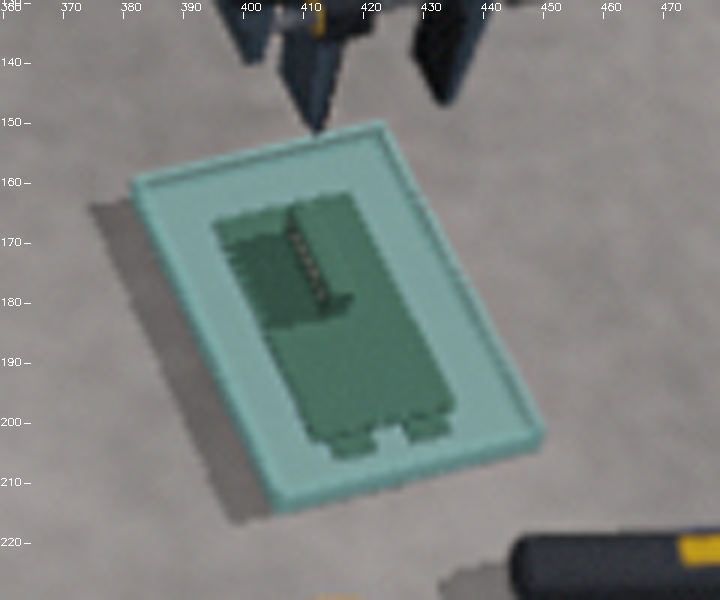

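```bash
python3 -m handwheel '{"gripper":[0.3,0.3,0.3,0,0],"offset":[[0,-25,0],[0,-63,0],[0,-101,0],[0,-140,-2],[0,-179,-4]],"rot":[[0,0,0],[0,0,0],[0,0,0],[0,0,0],[0,0,0]]}';python3 -m handwheel '{"gripper":[0,0,0,0,0],"offset":[[0,-39,0],[0,-78,0],[0,-117,0],[0,-156,0],[0,-195,0]],"rot":[[0,0,0],[0,0,0],[0,0,0],[0,0,0],[0,0,0]]}';python3 -m handwheel '{"gripper":[0,0,0,0,0],"offset":[[0,-39,0],[0,-78,0],[0,-117,0],[0,-156,0],[0,-190,0]],"rot":[[0,0,0],[4,0,0],[9,0,0],[15,0,0],[22,0,0]]}';python3 - <<'E'
from go import *
st=state();print(st['ee_pos'],st['gripper_width'],rel(st,[450,-305,120],Rtool(67.5)))
E
```

```text
time_s: 13.0
ee_pos: [465.8, 144.9, 112.4]
ee_rot: [107.9, 89.9, 107.5]
force: [1.0, -0.3, 0.0]
gripper_width: 74.3
time_s: 13.42
ee_pos: [464.1, -50.2, 112.0]
ee_rot: [100.4, 89.8, 99.9]
force: [0.8, -0.0, 0.2]
gripper_width: 90.9
time_s: 13.83
ee_pos: [462.6, -240.7, 111.4]
ee_rot: [121.0, 89.8, 98.2]
force: [0.4, -0.6, 0.5]
gripper_width: 91.1
[ 462.64646639 -240.74879354  111.37368621] 91.1459435671963 (array([ -8.8, -64.1,  13.3]), array([-0.34, -0.09, -0.15]))
```

```bash
python3 -m handwheel '{"gripper":[0,0,0,0],"offset":[[5,-30,10],[5,-55,20],[5,-66,25],[5,-66,25]],"rot":[[0,0,0],[0,0,0],[0,0,0],[0,0,0]]}';python3 - <<'E'
from go import *
st=snap("wrist","pics/w14.png");snap("scene","pics/s14.png");print(st['ee_pos'],state()['ee_pos'])
np.save("st14.npy",st,allow_pickle=True)
crop("pics/w14.png",220,120,420,270,4,"pics/w14c.png")
E
```

```text
time_s: 14.17
ee_pos: [461.1, -311.1, 106.0]
ee_rot: [113.7, 89.8, 91.0]
force: [0.0, 1.1, 0.3]
gripper_width: 91.1
[ 461.10037146 -311.10678662  105.97753114] [ 460.95256006 -308.01940004  106.16039185]
```

View pics/w14c.png

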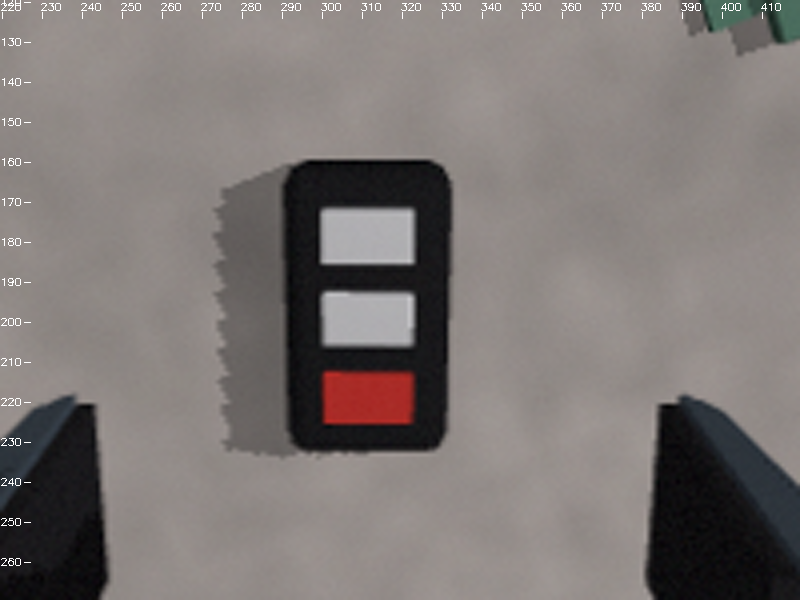

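Run:
```python
from go import *
st=np.load("st14.npy",allow_pickle=True).item()
a,b,c,d=[w("wrist",u,v,z,st) for u,v,z in ((291,160,3),(332.3,160,3),(331,232.5,18),(292.2,232.5,18))]
print(a,b,c,d,np.linalg.norm(c-d),np.linalg.norm((a+b-c-d)/2))
v=((c+d)-(a+b))/2;yaw=np.degrees(np.arctan2(v[1],v[0]));print(yaw)
u=v[:2]/np.linalg.norm(v[:2]);ctr=(c+d)[:2]/2-40*u;print(ctr,(a+b+c+d)/4)
s=state();print(rel(s,[*ctr,30],Rtool(yaw+90)))
```

```text
[ 419.1 -319.3    3. ] [ 436.  -278.9    3. ] [ 506.4 -309.4   18. ] [ 490.1 -348.3   18. ] 42.177007954571664 78.1572293521207
-22.820972509352377
[ 461.38115024 -313.33588005] [ 462.9   -313.975   10.5  ]
(array([76.1, -5. ,  2.6]), array([ 0.31, -0.14, -0.22]))
```

```bash
python3 -m handwheel '{"gripper":[0,0,0.2,0.2,0.2],"offset":[[25,-4,2],[58,-5,3],[90,-5,3],[110,-5,3],[116,-5,3]],"rot":[[0,0,0],[0,0,0],[0,0,0],[0,0,0],[0,0,0]]}';python3 - <<'E'
from go import *
st=snap("wrist","pics/w15.png");snap("scene","pics/s15.png");st=state();print(st['ee_pos'],st['force'],rel(st,[462.5,-313.5,-14],Rtool(67.2)))
crop("pics/w15.png",220,120,420,270,4,"pics/w15c.png")
crop("pics/s15.png",140,180,240,260,7,"pics/s15c.png")
E
```

```text
time_s: 14.68
ee_pos: [460.1, -310.7, -12.5]
ee_rot: [148.9, 89.5, 126.6]
force: [-0.8, 0.4, -0.1]
gripper_width: 74.5
[ 461.82425252 -312.52188434  -10.08956111] [ 0.02766987  0.33584829 -0.13600801] (array([ 3.9, -0.7,  1. ]), array([ 0.42, -0.2 , -0.21]))
```

View pics/w15c.png

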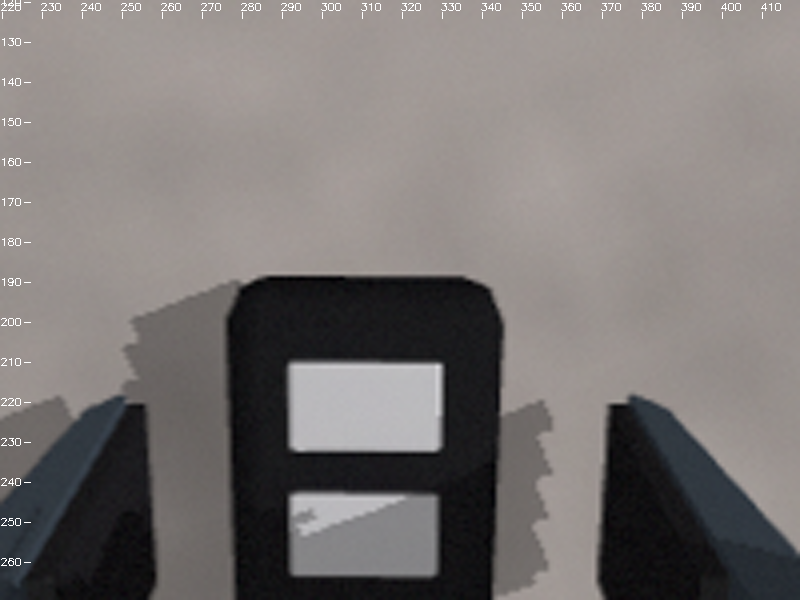

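View pics/s15c.png

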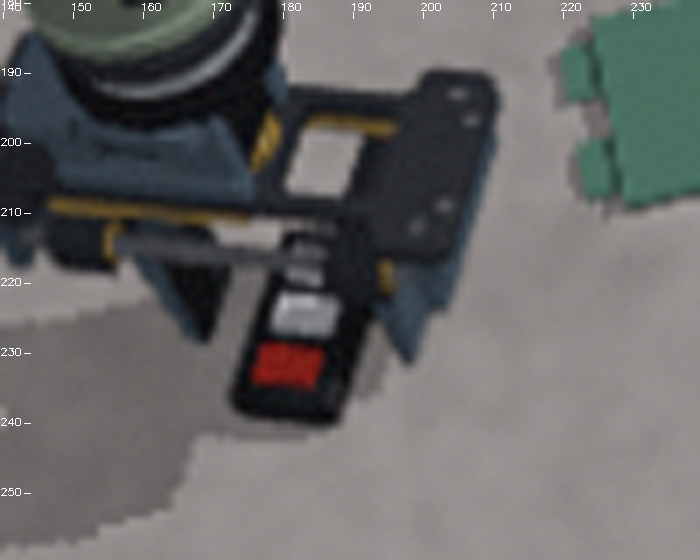

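```bash
python3 -m handwheel '{"gripper":[0.2,0.2,1,1,1],"offset":[[3,-1.5,0],[5,-1.5,0],[5,-1.5,0],[5,-1.5,0],[5,-1.5,0]],"rot":[[0,0,0],[0,0,0],[0,0,0],[0,0,0],[0,0,0]]}' 20;python3 -m handwheel '{"gripper":[1,1,1,1],"offset":[[0,0,0],[0,0,0],[0,0,0],[0,0,0]],"rot":[[0,0,0],[0,0,0],[0,0,0],[0,0,0]]}'
```

```text
time_s: 15.2
ee_pos: [462.1, -316.1, -13.6]
ee_rot: [73.4, 89.9, 50.9]
force: [0.7, 1.4, 0.4]
gripper_width: 55.7
time_s: 15.53
ee_pos: [461.9, -315.8, -14.0]
ee_rot: [95.7, 89.8, 73.2]
force: [-0.9, 0.6, 2.3]
gripper_width: 43.8
```

```bash
python3 -m handwheel '{"gripper":[1,1,1,1,1],"offset":[[-10,0,0],[-25,0,0],[-55,0,0],[-85,0,0],[-110,0,0]],"rot":[[0,0,0],[0,0,0],[0,0,0],[0,0,0],[0,0,0]]}';python3 - <<'E'
from go import *
st=state();print(st['ee_pos'],st['gripper_width'],st['force'],rel(st,[614.8,1.5,96],Rtool(80.6)))
E
```

```text
time_s: 15.95
ee_pos: [461.7, -316.4, 97.8]
ee_rot: [84.9, 89.9, 62.5]
force: [0.3, -0.6, -1.2]
gripper_width: 43.9
[ 461.69854334 -316.40661622   97.76279804] 43.875595038250665 [ 0.29828482 -0.59606679 -1.24555119] (array([  2.5, 352.3,  20. ]), array([-13.07,   0.02,  -0.12]))
```

```bash
python3 -m handwheel '{"gripper":[1,1,1,1,1],"offset":[[0,28,2],[0,63,4],[0,98,6],[0,133,8],[0,168,10]],"rot":[[0,0,0],[0,0,0],[0,0,0],[0,0,0],[0,0,0]]}';python3 -m handwheel '{"gripper":[1,1,1,1,1],"offset":[[0,38,2],[0,76,4],[0,114,6],[0,148,8],[0,176,10]],"rot":[[-1,0,0],[-3,0,0],[-6,0,0],[-9,0,0],[-13,0,0]]}';python3 -m handwheel '{"gripper":[1,1],"offset":[[0,4,0],[0,8,0]],"rot":[[0,0,0],[0,0,0]]}';python3 - <<'E'
from go import *
st=snap("wrist","pics/w16.png");snap("scene","pics/s16.png");np.save("st16.npy",st,allow_pickle=True);st=state();print(st['ee_pos'],st['force'],st['gripper_width'],rel(st,[614.8,1.5,96],Rtool(80.6)))
crop("pics/w16.png",200,100,440,280,3.3,"pics/w16c.png")
crop("pics/s16.png",270,190,360,300,5.4,"pics/s16c.png")
E
```

```text
time_s: 16.37
ee_pos: [535.4, -163.5, 96.6]
ee_rot: [100.8, 89.9, 78.3]
force: [0.5, 0.2, -0.6]
gripper_width: 43.8
time_s: 16.78
ee_pos: [612.3, -3.5, 96.9]
ee_rot: [86.6, 89.8, 77.4]
force: [0.2, -0.0, -0.9]
gripper_width: 43.7
time_s: 16.95
ee_pos: [613.0, 3.1, 96.5]
ee_rot: [104.3, 89.9, 95.0]
force: [0.1, 0.8, -0.6]
gripper_width: 43.4
[612.3967663    1.8441927   96.51853927] [-0.01771192  0.08469797 -1.12902957] 43.881588398277835 (array([0.5, 0.1, 2.4]), array([-0.08, -0.05, -0.13]))
```

View pics/w16c.png

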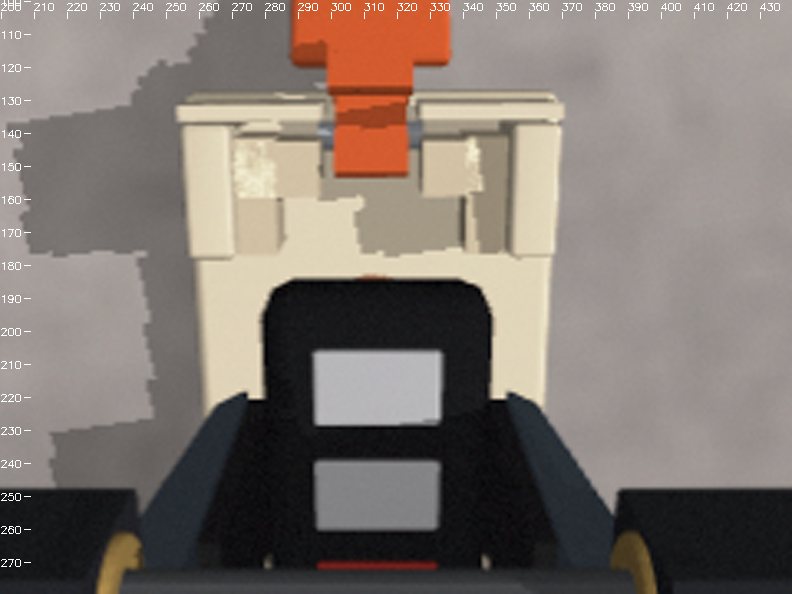

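View pics/s16c.png

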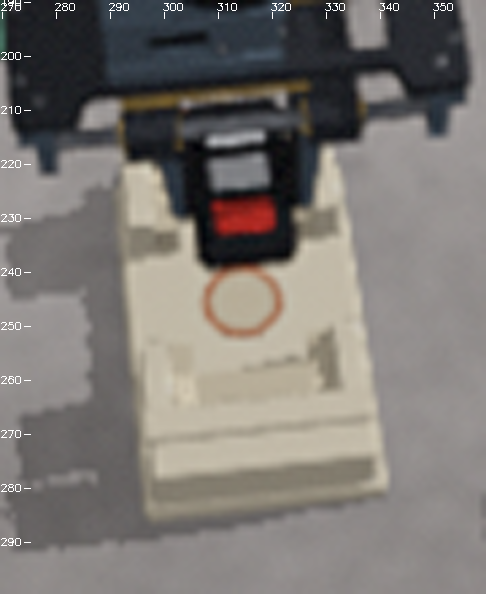

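Run:
```python
from go import *
st=np.load("st16.npy",allow_pickle=True).item()
print("ring",w("scene",314.5,245.1,16))
A,B=w("wrist",254,136.4,45,st),w("wrist",370.6,136.2,45,st);print(A,B,(A+B)/2,np.linalg.norm(A-B),np.degrees(np.arctan2(*(A-B)[[1,0]]))+450-360)
# side walls inner/outer at z45: row177 end (x=30)
for u,v in ((257.5,177.5),(270.8,177.5),(355,177),(368,177)): print(w("wrist",u,v,45,st))
# fob: front corners bottom edge
z0=96.5+14.3
print("fob",w("wrist",281,184.5,z0-9,st),w("wrist",346,184.5,z0-9,st))
```

```text
ring [6.154e+02 5.000e-01 1.600e+01]
[541.8 -36.8  45. ] [558.   61.9  45. ] [549.9   12.55  45.  ] 100.02064786832766 -9.321060710440236
[577.4 -41.7  45. ]
[579.4 -30.   45. ]
[591.3  44.2  45. ]
[593.2  55.7  45. ]
fob [574.7 -13.4 101.8] [582.1  30.9 101.8]
```

Run:
```python
from go import *
st=np.load("st16.npy",allow_pickle=True).item();print(st['ee_pos'])
for z in (112,116,120):
  A,B=w("wrist",281,184.5,z,st),w("wrist",346,184.5,z,st);m=(A+B)/2;print(m,m[:2]+40*np.array([.987,-.162]))
s=state();print(rel(s,[615,1.8,10],Rtool(80.7)))
```

```text
[613.04575247   3.14789344  96.5152522 ]
[575.9   9.1 112. ] [615.38   2.62]
[574.95   9.3  116.  ] [614.43   2.82]
[574.     9.45 120.  ] [613.48   2.97]
(array([86.5,  0.2,  2.7]), array([-0.18, -0.05, -0.13]))
```

```bash
python3 -m handwheel '{"gripper":[1,1,1,1,1],"offset":[[15,0,1],[35,0,1.5],[55,0,1.5],[72,0,1.5],[80,0,1.5]],"rot":[[0,0,0],[0,0,0],[0,0,0],[0,0,0],[0,0,0]]}';python3 -m handwheel '{"gripper":[1,1,1],"offset":[[3,0,0],[6,0,0],[7,0,0]],"rot":[[0,0,0],[0,0,0],[0,0,0]]}';python3 - <<'E'
from go import *
st=snap("wrist","pics/w17.png");snap("scene","pics/s17.png");st=state();print(st['ee_pos'],st['force'],st['gripper_width'])
crop("pics/w17.png",200,100,440,280,3.3,"pics/w17c.png")
crop("pics/s17.png",270,190,360,300,5.4,"pics/s17c.png")
E
```

```text
time_s: 17.47
ee_pos: [612.2, 0.3, 14.5]
ee_rot: [158.5, 89.7, 148.9]
force: [0.0, 1.2, -0.5]
gripper_width: 43.6
time_s: 17.72
ee_pos: [614.9, 1.4, 10.1]
ee_rot: [71.5, 89.8, 61.9]
force: [-0.1, 0.3, -0.9]
gripper_width: 43.7
[615.03575251   1.73482524  10.39845054] [-0.47197538  0.40711456 -0.68203379] 43.494059070898594
```

View pics/w17c.png

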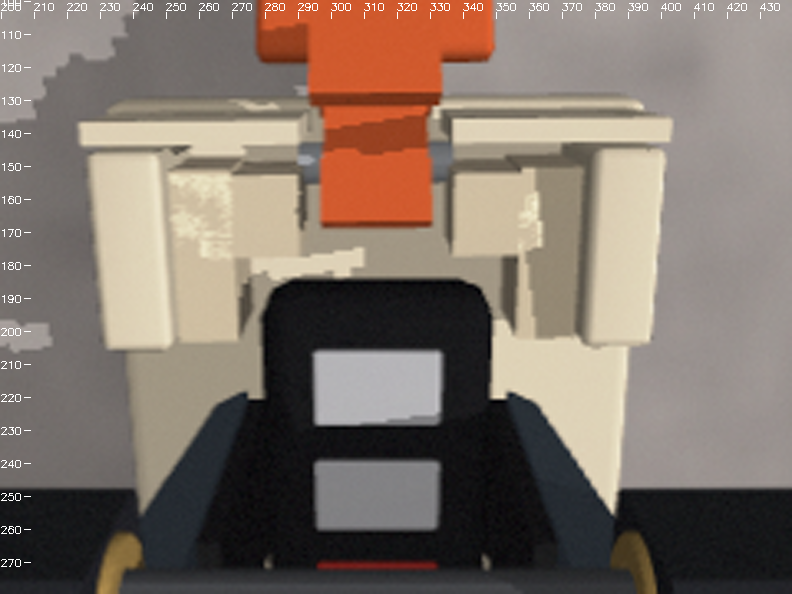

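View pics/s17c.png

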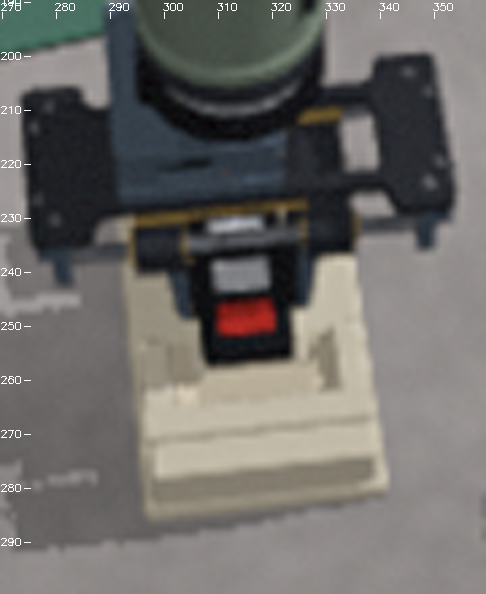

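```bash
python3 -m handwheel '{"gripper":[1,1,1,1,1],"offset":[[2,0,-0.5],[4,0,-0.5],[6,0,-0.5],[7,0,-0.5],[7,0,-0.5]],"rot":[[0,0,0],[0,0,0],[0,0,0],[0,0,0],[0,0,0]]}'
```

```text
time_s: 18.23
ee_pos: [613.8, 2.2, 2.2]
ee_rot: [104.5, 89.8, 95.1]
force: [-0.1, -0.1, -1.2]
gripper_width: 44.0
```

```bash
python3 -m handwheel '{"gripper":[1,1,1,1],"offset":[[1,0,0],[1.5,0,0],[2,0,0],[2,0,0]],"rot":[[0,0,0],[0,0,0],[0,0,0],[0,0,0]]}'
```

```text
time_s: 18.57
ee_pos: [614.0, 2.2, 2.0]
ee_rot: [83.1, 89.8, 73.6]
force: [-2.4, -0.4, 7.7]
gripper_width: 43.8
```

```bash
python3 -m handwheel '{"gripper":[1,0.35,0.35,0.35,0.35],"offset":[[-1,0,0],[-1,0,0],[-1,0,0],[-1,0,0],[-1,0,0]],"rot":[[0,0,0],[0,0,0],[0,0,0],[0,0,0],[0,0,0]]}';python3 -m handwheel '{"gripper":[0.35,0.35,0.35,0.35,0.35],"offset":[[-6,0,0],[-18,0,0],[-45,0,0],[-75,0,0],[-100,0,0]],"rot":[[0,0,0],[0,0,0],[0,0,0],[0,0,0],[0,0,0]]}';python3 -m handwheel '{"gripper":[0.35,0.35,0.35,0.35,0.35],"offset":[[-20,0,-35],[-30,0,-75],[-30,0,-115],[-30,0,-150],[-30,0,-160]],"rot":[[0,0,0],[0,0,0],[0,0,0],[0,0,0],[0,0,0]]}';python3 - <<'E'
from go import *
st=snap("scene","pics/s18.png");snap("top","pics/t18.png");snap("wrist","pics/w18.png");st=state();print(st['ee_pos'],st['force'],st['gripper_width'],st['time_s'])
crop("pics/s18.png",275,190,355,295,5.6,"pics/s18c.png")
E
```

```text
time_s: 18.98
ee_pos: [614.0, 2.1, 1.4]
ee_rot: [96.0, 89.8, 86.5]
force: [0.6, -0.0, -0.0]
gripper_width: 58.8
time_s: 19.4
ee_pos: [614.2, 1.8, 103.5]
ee_rot: [75.2, 89.8, 65.7]
force: [1.0, -0.4, 1.0]
gripper_width: 59.2
time_s: 19.82
ee_pos: [450.3, 28.5, 131.8]
ee_rot: [151.3, 89.7, 141.8]
force: [-1.5, -0.1, 0.1]
gripper_width: 59.3
[456.77652912  28.13479218 132.4050647 ] [ 1.18220468 -0.7603993   0.34598591] 59.11907416210766 19.9667
```

View pics/s18c.png

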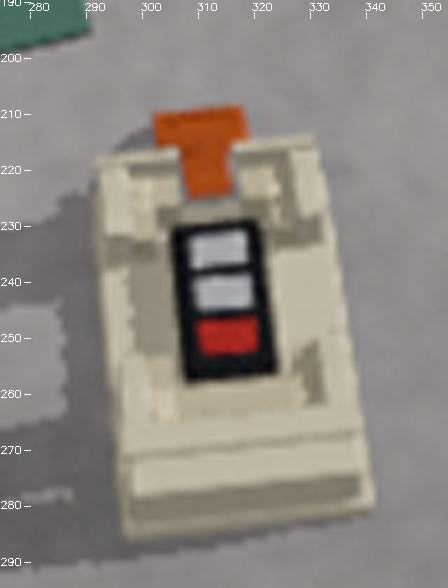

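View pics/s18.png

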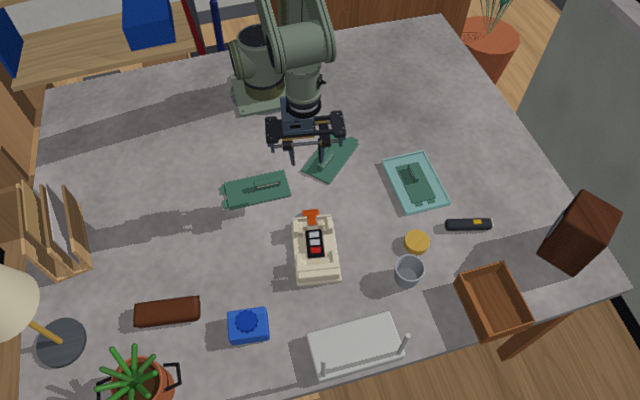

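View pics/t18.png

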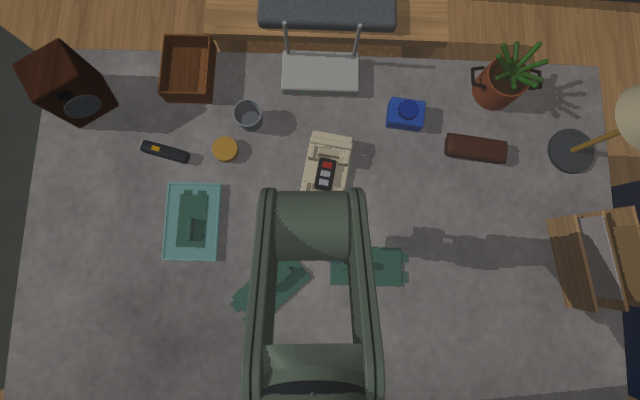

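```bash
python3 -m handwheel '{"gripper":[0.35,0.35,0.35],"offset":[[0,0,0],[0,0,0],[0,0,0]],"rot":[[0,0,0],[0,0,0],[0,0,0]]}'; python3 -c "
from workcell import *
print(job_done())"
```

```text
time_s: 20.22
ee_pos: [457.5, 27.9, 131.4]
ee_rot: [86.1, 89.8, 76.6]
force: [0.2, 0.6, -0.5]
gripper_width: 59.2
the job is handed in; nothing more can be done
None
```

The job is done and was handed in at 20.2 s of the 67 s allowed.

- **Tab:** I pressed the release tab to its hard stop, at about 22 N. The first two tries did not move it: one came down short of the paddle and the other stopped just above it.
- **Cover:** I gripped it by its rib and swung it up about 34° with the tongues still in the slot. Then I drew it out and set it in the glass tray, outer face up, with about 8 N of contact before I opened the fingers.
- **Fob:** I set it lengthwise in the pocket, buttons up, again with about 8 N of contact before release.

In the last scene and top pictures, the cover lies flat inside the tray walls, the fob lies flat in the pocket, and the tab is still down. The other things on the shelf look where they were at the start. The gripper is clear and touching nothing.

One reading disagreed with the description: the fingertips appeared to sit about 20 mm behind the reported TCP. This showed up in the pictures and in the contact heights, and I allowed for it in every grasp and placing.

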